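Scrub out the plating cups

ROBOT

A 6-joint arm with a two-finger parallel gripper is mounted at the origin on the work surface. World frame = base frame: x ahead of the robot, y to its left, z up, the work surface at z = 0. Lengths are in m, angles in rad, forces in N, time in s.
With the tool pointing down it reaches from about 0.375 to 0.925 m from the base axis. Payload 5.7 kg.
Tool frame: the origin (TCP) lies midway between the tips of the shut fingers; the grasp point (between the pads) lies 19 mm behind it (env.pinch_z is the z of the grasp point in the tool frame, in m); z points along the fingers, y is the line along which they close (so a half turn about z gives the same grasp; the last joint's range is limited). The gripper opens to 85 mm and grips with 20 to 120 N. Pads are 22 mm wide; open, the fingers measure 114 mm over their backs; the gripper's body (76 mm by 85 mm) begins 54 mm behind the grasp point. The pads swing forward as they close: fully open they stand 13 mm farther back than shut.
Start: joints at [-1.358, 0.359, 1.51, -0, 1.272, -0.115], TCP at [0.193, -0.568, 0.231] pointing down, gripper open.
Joint ranges: [-2.97, 2.97], [-1.01, 2.36], [0.21, 2.38], [-0.96, 4.11], [0.2, 2.71], [-2.98, 2.98]. Speed limits (rad/s): [2.39, 2.39, 3.14, 3.14, 3.14, 3.14].

INTERFACE

Orientations are given as [roll, pitch, yaw] about the fixed x, y, z axes, in that order (R = Rz(yaw) Ry(pitch) Rx(roll)).
In Python, from bench import env gives the robot as it stands.
- The arm moves only by the tool nudge_tcp, called after "Request:" as name([rows], argument=value, ...), one row to a line, values as JSON. Schema: {"type":"object","properties":{"moves":{"type":"array","items":{"type":"array","prefixItems":[{"type":"array","items":{"type":"number"},"minItems":3,"maxItems":3},{"type":"array","items":{"type":"number"},"minItems":3,"maxItems":3},{"type":"number"}],"minItems":3,"maxItems":3},"minItems":1,"maxItems":20},"only":{"type":"string"},"quiet":{"type":"boolean"},"lines":{"type":"string"}},"required":["moves"],"additionalProperties":false}. moves is a list of rows, 1 to 20 of them, each written [[rx, ry, rz], [dx, dy, dz], opening]: a rotation vector rx, ry, rz in units of 0.1 rad, then dx, dy, dz in shares of the most that a row can go, 1 being 62.5 mm, then the finger opening in m; each row shifts and turns the commanded pose from where the row before left it, along the tool's axes as they then stand; what a row does not reach is not made up. A row lasts 1/8 s, in which the tool goes at most 0.0625 m and 0.188 rad, less where a joint would pass 70% of its speed; a pose out of reach is approached as far as the arm can. The fingers move at their own pace and stop on an object; the grip force is fixed at half the most. Time passes only in rows, so rows that do not move let the fingers close. The tool returns the time, the measured TCP pose, the force, the opening and the grip force at its end. only (a regular expression) keeps the lines of the reply that match it, lines (a string "A,B") keeps lines A to B, and quiet returns only ok. Input that does not fit is refused with a message, and nothing moves.
- env.sense(): the state, without advancing time (a new reading comes with each control period).
- env.get_image(name): name is "side" or "top" or "wrist"; returns the picture (400x640x3 uint8, blue, green, red); there is no depth.
- env.get_calibration(name): a dict with "fx", "fy", "cx", "cy" (pixels), "xyz" and "rotation" of the camera in the world. Camera axes: x right, y down, z forward; pixel columns grow to the right and rows downward; lengths in m; the calibration is good to about 2 mm. The wrist camera is an equidistant fisheye: a pixel r from the principal point sees the ray r / f radians off the axis. A picture is of the moment at which its call begins: read the wrist's pose just before it. get_calibration takes no time and is no camera call; for the wrist camera it gives the pose at the moment of the call.
- env.finish_job(): hands the job in; it is judged then, once.
The state is a dict: "clock": time; "joints": joint angles; "qvel": joint speeds; "effort": joint torques, N m; "position": TCP position; "tcp_rot": TCP orientation; "wrist_force": force on the tool from outside, world axes, zero at the start; "ft_torque": the same for the moment, N m; "opening": finger opening in m; "grasp_force": force on a finger pad.
Only numpy, scipy, OpenCV 4.12 (cv2) and the standard library are available. Lean on these libraries where they do the work, as an engineer would, in place of code of your own. Each camera call takes 0.05 s, during which the arm holds its last target. There are 200 camera calls.

TASK

Switch the dust extractor on (swing its lever fully away from you) and keep it on while brushing: take the long brush out of its slotted hanger and scrub the inside of every cup on the bench with it, the cleanest kind first so that no residue is carried over: white, then blue, then black (not all need be there); in each, push the brush down to the bottom, draw it up more than halfway, and push it to the bottom again. Leave all the cups standing upright on the floor of the basket that is empty, set down and not dropped, and the brush hanging upright in its hanger as it was found, and the extractor switched fully off. Leave the box of finished work in the other basket and everything else on the bench alone.

Things in the scene. Friction and masses are not known exactly. Their poses are not given: they have to be found in the camera images.
- cup_white: white ceramic straight-sided open cup, 64 mm outside diameter, 56 mm bore, 80 mm tall, inner floor 6 mm above its underside, 0.2 kg, standing loose; origin: centre of the underside, z up through the mouth. May be absent. Can be lifted by its outside from above.
- cup_blue: blue ceramic straight-sided open cup, 64 mm outside diameter, 56 mm bore, 80 mm tall, inner floor 6 mm above its underside, 0.2 kg, standing loose; origin: centre of the underside, z up through the mouth. May be absent. Can be lifted by its outside from above.
- cup_black: black straight-sided open cup, 64 mm outside diameter, 56 mm bore, 80 mm tall, inner floor 6 mm above its underside, 0.2 kg, standing loose; origin: centre of the underside, z up through the mouth. May be absent. Can be lifted by its outside from above.
- brush: loose cleaning brush, 190 mm long, 0.09 kg, hanging upright, head down, in the hanger. Origin: centre of the lower tip; z up to the handle. Head 0 to 60 mm (hard core 36 mm in diameter; the yellow bristles, 46 mm, give way), steel stem of 8 mm diameter 60 to 112 mm, red collar of 30 mm 112 to 118 mm, round red handle of 22 mm 118 to 190 mm (grip it from above, 160 mm up).
- brush_collar (a point): centre of the underside of the brush's collar, 112 mm above the tip
- hanger: fixed blue stand with a level fork: two prongs, tops 207 mm above the table, ending 34 mm in front of the seat; the 16 mm slot between them is open to own -x (towards the robot), closed 11 mm behind the seat. Yellow lips 8 mm high cross the prongs 23 to 30 mm in front of the seat; nothing is higher. Post and base plate (110 x 120 mm) behind the seat. Origin: on the table below the seat; own z up.
- hanger_seat (a point): middle of the hanger's seat at prong-top height. The collar's underside rests here, with some 8 mm of play, the head below. The head cannot pass up through the fork nor the collar down: raise the brush 12 to 40 mm (over the lips) and move it out along the hanger's -x by 60 mm or more, the stem in the slot; return it the same way.
- extractor (a joint): swing of the extractor lever in rad: 0 leaning fully to the base's own -x (towards the robot), off; 1.0 leaning fully to own +x, on; it starts at 0 to 0.3, moves easily (about 1 N at the ball) and stays where it is left
- extractor_tip (a point): centre of the green ball (26 mm in diameter) at the end of the extractor lever, 90 mm from its pivot; it swings in the own xz plane of the base, 0.5 rad either side of upright
- extractor_base: fixed grey block of the dust extractor switch, 70 (own x) x 50 x 25 mm; origin: centre of the underside; the pivot of the lever, along own y, is 22 mm above it
- basket_left: fixed low white perforated basket on the left (+y) (as the robot sees it), 290 mm (own x) by 110 mm (own y) outside, rim 25 mm high, walls 4 mm, floor 4 mm thick; origin: centre of the underside. Room for three cups in a row along x.
- basket_right: fixed low white perforated basket on the right (-y) (as the robot sees it), 290 mm (own x) by 110 mm (own y) outside, rim 25 mm high, walls 4 mm, floor 4 mm thick; origin: centre of the underside. Room for three cups in a row along x.
- box_left: closed clear box of finished work with a blue label, 200 x 80 x 45 mm, 0.7 kg, lying in the left basket and filling it; origin: centre of the underside. Present in only one of the two baskets. Leave it where it is.
- box_right: closed clear box of finished work with a blue label, 200 x 80 x 45 mm, 0.7 kg, lying in the right basket and filling it; origin: centre of the underside. Present in only one of the two baskets. Leave it where it is.
- amber_bottle: bystander: amber glass bottle, 50 mm in diameter, 120 mm tall; origin: centre of the underside
- compound_jar: bystander: green glass jar with a metal cap, 54 mm in diameter, 60 mm tall; origin: centre of the underside
- hammer: bystander: hammer, 200 mm long, lying near the robot; own x along the handle towards the head
- screwdriver: bystander: screwdriver, 170 mm long, lying near the robot; own x towards the tip
- bur_block: bystander: wooden block 90 x 120 x 40 mm with steel pins, far side of the bench; origin: centre of the underside

How it is judged:
By the outcome, as a careful person would: the job done as asked, in the order asked, and still so for the second after the job is handed in, with the robot touching nothing.
Of cup_white, cup_blue, cup_black only 2 to 3 are there at a start; the rules pass over those that are not, and their reading is None.
Of box_left, box_right only 1 to 1 are there at a start; the rules pass over those that are not, and their reading is None.
At some moment in a run one of cup_white, cup_blue, cup_black may be knocked a few centimetres aside while the robot is not near it.
It also fails if it takes over 210 s, if anything falls off the work surface, if the arm or the gripper's body presses on something with over 40 N, if the wrist force passes 120 N, or if a joint passes its speed limit or range.

## Working session

There is one attempt and no reset: what is moved stays moved. The work goes in short steps, Python scripts to look and compute and a tool call to move; the robot and the scene stay as the last step left them, time stands still between calls to the robot, and variables do not carry over. Pictures are saved under pics/ and viewed, at most 17 in all, crops included, and the job is handed in when it is done.

```bash
ls; mkdir -p pics; python3 - <<'E'
from bench import env
import cv2
s=env.sense(); print(s)
for n in("side","top"):
    cv2.imwrite(f"pics/{n}0.png",env.get_image(n)); print(n,env.get_calibration(n))
print(env.pinch_z, env.get_calibration("wrist"))
E
```

```text
bench.py
pics
{'clock': 0.0, 'joints': array([-1.35809085e+00,  3.59483382e-01,  1.51146265e+00,  1.23741489e-05,
        1.27252578e+00, -1.15096086e-01]), 'qvel': array([-0.00063306,  0.00083063,  0.00022872, -0.00054985, -0.00026526,
       -0.0022642 ]), 'effort': array([-2.98757332e-04, -5.27616298e+01, -2.78615302e+01, -4.80951257e-04,
        1.32399093e-02,  1.07001648e-05]), 'position': array([ 0.19302671, -0.56735763,  0.23045498]), 'tcp_rot': array([-3.13972728e+00, -2.27549399e-04,  3.27797699e-01]), 'wrist_force': array([0.52178266, 0.44712099, 0.32085971]), 'ft_torque': array([-0.02884592, -0.03840503,  0.05726259]), 'grasp_force': 0.0, 'opening': 0.08541608771253412}
side {'fx': 415.59725381876405, 'fy': 415.59725381876405, 'cx': 324.5280388489839, 'cy': 196.26834992139706, 'xyz': array([0.50293391, 0.75944735, 0.83359781]), 'rotation': array([-2.31269916, -0.00383585, -3.05221385])}
top {'fx': 364.353900239961, 'fy': 364.353900239961, 'cx': 317.9164043289917, 'cy': 205.2919161142282, 'xyz': array([ 0.45799704, -0.00447999,  1.05170962]), 'rotation': array([-3.00118701,  0.01107696, -1.5711366 ])}
-0.0187 {'fx': 309.70691628693146, 'fy': 309.70691628693146, 'cx': 322.0018411335248, 'cy': 198.6974602858605, 'xyz': array([ 0.26656812, -0.54292609,  0.37394677]), 'rotation': array([ 2.83942773e+00,  7.85290475e-04, -1.24334175e+00])}
```
View pics/side0.png

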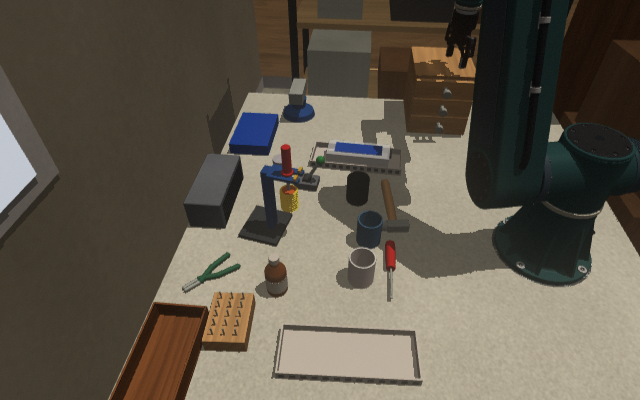

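View pics/top0.png

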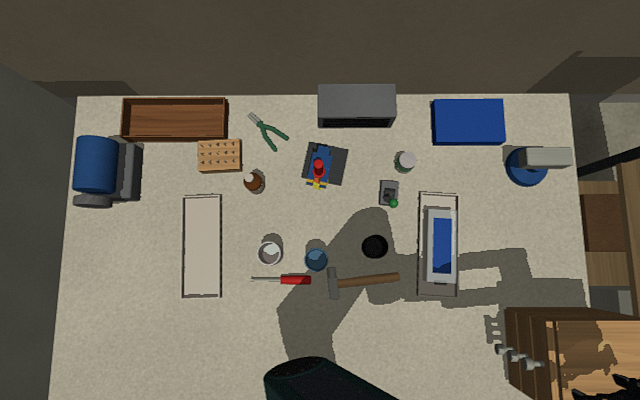

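Side and top views both show all three cups: white (270,252), blue (316,260) and black (374,246) in the top view. The brush hangs at (318,168) and the extractor is at (390,195). The left basket (202,246) is empty; the right one holds the box. Next I'll measure these with masks.

```bash
cat > h.py <<'E'
from bench import env
import numpy as np, cv2
from scipy.spatial.transform import Rotation as R
def ray(n,u,v,c=None):
    c=c or env.get_calibration(n); M=R.from_euler('xyz',c['rotation']).as_matrix()
    x=(u-c['cx'])/c['fx']; y=(v-c['cy'])/c['fy']
    if n=='wrist':
        r=np.hypot(x,y); k=np.sin(r)/max(r,1e-9); d=np.array([x*k,y*k,np.cos(r)])
    else: d=np.array([x,y,1.])
    return np.array(c['xyz']),M@d/np.linalg.norm(d)
def plane(n,u,v,z,c=None):
    o,d=ray(n,u,v,c); return o+d*(z-o[2])/d[2]
def tri(a,b):
    (o1,d1),(o2,d2)=a,b
    A=np.stack([d1,-d2],1); t=np.linalg.lstsq(A,o2-o1,rcond=None)[0]
    p,q=o1+d1*t[0],o2+d2*t[1]; return (p+q)/2,np.linalg.norm(p-q)
def proj(n,p):
    c=env.get_calibration(n); M=R.from_euler('xyz',c['rotation']).as_matrix(); q=M.T@(np.array(p)-c['xyz'])
    return c['fx']*q[0]/q[2]+c['cx'],c['fy']*q[1]/q[2]+c['cy']
def blobs(im,lo,hi,box=None,mn=15):
    h=cv2.cvtColor(im,cv2.COLOR_BGR2HSV); m=cv2.inRange(h,lo,hi)
    if box: k=np.zeros_like(m); k[box[1]:box[3],box[0]:box[2]]=255; m&=k
    n,l,s,c=cv2.connectedComponentsWithStats(m)
    return [(c[i].round(1).tolist(),s[i].tolist()) for i in range(1,n) if s[i][4]>=mn],m
E
python3 - <<'E'
from h import *
t=cv2.imread('pics/top0.png'); s=cv2.imread('pics/side0.png')
for n,im,bs in(('top',t,dict(red=(300,140,335,190),green=(375,190,405,215),yel=(295,170,335,195))),('side',s,dict(red=(275,135,300,180),green=(310,150,328,170),yel=(270,160,310,215)))):
    for k,lo,hi in(('red',(0,120,80),(8,255,255)),('green',(45,80,40),(85,255,255)),('yel',(18,120,100),(35,255,255))):
        print(n,k,blobs(im,lo,hi,bs[k])[0])
c=[t[140:220,290:420],t[225:285,240:400]]
cv2.imwrite('pics/c1.png',cv2.resize(t[135:285,240:420],None,fx=4.4,fy=4,interpolation=cv2.INTER_CUBIC))
cv2.imwrite('pics/c2.png',cv2.resize(s[130:300,230:400],None,fx=4,fy=3.5,interpolation=cv2.INTER_CUBIC))
# baskets
for n,pts in(('L',[(183,195),(221,195),(221,297),(182,297)]),('R',[(419,192),(458,193),(458,295),(418,295)])):
    print(n,[plane('top',*p,.025)[:2].round(3).tolist() for p in pts])
E
```

```text
top red [([318.0, 163.9], [314, 160, 9, 9, 68]), ([318.4, 173.5], [313, 168, 12, 10, 47])]
top green [([392.9, 202.7], [389, 198, 9, 10, 69])]
top yel [([316.2, 183.8], [306, 179, 21, 11, 89])]
side red [([285.2, 146.9], [281, 144, 9, 7, 46]), ([287.4, 172.9], [281, 169, 12, 7, 39])]
side green [([320.3, 159.1], [316, 156, 9, 7, 47])]
side yel [([300.1, 168.6], [298, 167, 5, 5, 17]), ([295.1, 176.9], [293, 175, 5, 5, 16]), ([289.1, 201.0], [280, 185, 19, 28, 322])]
L [[0.634, 0.394], [0.633, 0.285], [0.348, 0.274], [0.348, 0.382]]
R [[0.641, -0.281], [0.638, -0.392], [0.354, -0.377], [0.354, -0.268]]
```

View pics/c1.png

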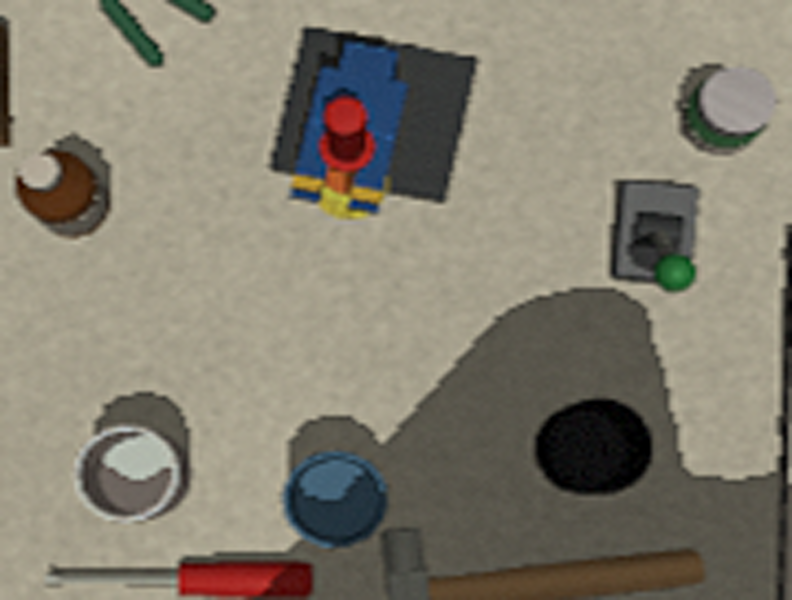

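View pics/c2.png

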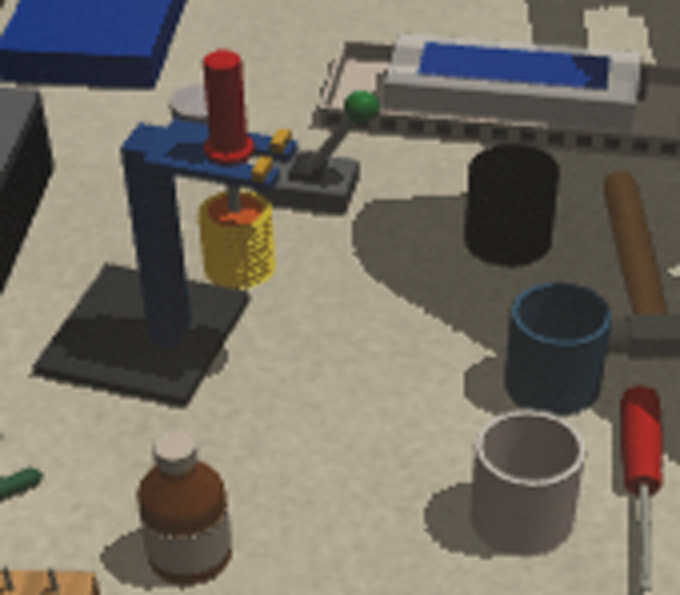

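Top crop: rims at white (269.5,253.5), blue (316.5,259.6), black ~(376.5,246.5); hanger plate and yellow lips, extractor block and green ball are clear. Side crop: handle top ~(285.7,147), ball (320,159), black cup right of the lever.

```bash
python3 - <<'E'
from h import *
f=lambda x,y:(240+x/4.4,135+y/4)
g=lambda x,y:(230+x/4,130+y/3.5)
P=lambda n,uv,z:plane(n,*uv,z).round(4).tolist()
for k,a,b in(('white',(130,474),(528,450)),('blue',(336.5,498),(559,324)),('black',(600,446),(513,186))):
    print(k,P('top',f(*a),.08),P('side',g(*b),.08),tri(ray('top',*f(*a)),ray('side',*g(*b))))
print('handle',tri(ray('top',318,163.9),ray('side',285.5,147)),P('top',(318,163.9),.285),P('side',(285.5,147),.285))
print('ball',tri(ray('top',392.9,202.7),ray('side',320.3,159.1)))
q=[P('top',f(*a),.008) for a in((305,28),(476,60),(443,202),(272,170))];print('plate',q)
w=np.array([P('side',(300.1,168.6),.213),P('side',(295.1,176.9),.213)]);print('lips',w,np.degrees(np.arctan2(*(w[1]-w[0])[[1,0]]))-90)
w2=np.array([P('top',f(306,190),.215),P('top',f(376,198),.215)]);print('lipsT',w2)
q=np.array([P('top',f(*a),.025) for a in((618,180),(698,184),(695,282),(612,278))]);print('ext',q,q.mean(0))
E
```

```text
white [0.4667, 0.1344, 0.08] [0.4684, 0.1441, 0.08] (array([0.46732681, 0.13580426, 0.06978039]), np.float64(0.001141976467301553))
blue [0.4509, 0.0101, 0.08] [0.4516, 0.0271, 0.08] (array([0.45062374, 0.01035141, 0.06281822]), np.float64(0.0003382702665439113))
black [0.4849, -0.1484, 0.08] [0.4849, -0.1223, 0.08] (array([ 0.48495239, -0.15215692,  0.0545133 ]), np.float64(0.0013244236065676255))
handle (array([0.65722449, 0.00379586, 0.2816767 ]), np.float64(0.0005850520711775523)) [0.6567, 0.0038, 0.285] [0.656, 0.0084, 0.285]
ball (array([ 0.59800238, -0.19082762,  0.10361325]), np.float64(0.0009930451288485322))
plate [[0.7952, 0.0325, 0.008], [0.7703, -0.0824, 0.008], [0.6636, -0.0593, 0.008], [0.6877, 0.0541, 0.008]]
lips [[ 0.6276 -0.0069  0.213 ]
 [ 0.6351  0.0248  0.213 ]] -13.311019168867148
lipsT [[ 0.6302  0.0243  0.215 ]
 [ 0.6253 -0.0129  0.215 ]]
ext [[ 0.6761 -0.1726  0.025 ]
 [ 0.673  -0.2245  0.025 ]
 [ 0.6021 -0.2204  0.025 ]
 [ 0.6051 -0.167   0.025 ]] [ 0.639075 -0.196125  0.025   ]
```

Units first: shifts go in shares of 62.5 mm and turns go in units of 0.1 rad. So -0.0418 m is -0.6688, 0.0386 m is 0.6176, 0.164 rad is 1.64.

Request:
nudge_tcp([
  [[0,0,1.64],[0,0,0],0],
  [[0,0,1.64],[0,0,0],0],
  [[0,0,0],[0.6176,-0.6688,0],0],
  [[0,0,0],[0.6176,-0.6688,0],0],
  [[0,0,0],[0.6176,-0.6688,0],0],
  [[0,0,0],[0.6176,-0.6688,0],0],
  [[0,0,0],[0.6176,-0.6688,0],0],
  [[0,0,0],[0.6176,-0.6688,0],0],
  [[0,0,0],[0.6176,-0.6688,0],0],
  [[0,0,0],[0.6176,-0.6688,0],0],
  [[0,0,0],[0.6176,-0.6688,0],0],
  [[0,0,0],[0,0,0],0],
])

```text
clock: 1.6
position: [0.5427, -0.1887, 0.2309]
tcp_rot: [-3.14, -0.0, 0.005]
wrist_force: [-0.3, -0.5, 0.5]
opening: 0.0
grasp_force: 0.0
```

In the tool's units: 0.003 m is 0.048, 0.045 m is 0.72.

Request:
nudge_tcp([
  [[0,0,0],[0,0.048,0.72],0],
  [[0,0,0],[0,0,0.72],0],
  [[0,0,0],[0,0,0.72],0],
  [[0,0,0],[0,0,0],0],
  [[0,0,0],[0.4,0,0],0],
  [[0,0,0],[0.32,0.016,0],0],
  [[0,0,0],[0.32,0.016,0],0],
  [[0,0,0],[0.32,0.016,0],0],
  [[0,0,0],[0.32,0.016,0],0],
  [[0,0,0],[0.128,0.016,0],0],
  [[0,0,0],[0,0,0],0],
])

```text
clock: 2.98
position: [0.6542, -0.2006, 0.0975]
tcp_rot: [3.141, -0.001, -0.0]
wrist_force: [-0.5, -0.1, 0.4]
opening: 0.0003
grasp_force: 0.0
```

```bash
python3 - <<'E'
from h import *
t=env.get_image('top'); s=env.get_image('side')
bt=blobs(t,(45,80,40),(85,255,255),(360,160,410,215),8)[0]; bs=blobs(s,(45,80,40),(85,255,255),(270,150,335,190),8)[0]
print(bt,bs)
if bt and bs: print(tri(ray('top',*bt[0][0]),ray('side',*bs[0][0])))
E
```

```text
[([408.6, 162.2], [408, 160, 2, 6, 8]), ([404.8, 176.9], [402, 176, 6, 3, 8]), ([390.0, 188.5], [389, 185, 3, 8, 8]), ([393.0, 187.5], [392, 185, 4, 5, 8]), ([391.5, 206.8], [381, 198, 22, 17, 156]), ([405.3, 204.9], [403, 201, 7, 9, 19]), ([405.8, 210.9], [404, 209, 4, 4, 8])] [([292.9, 155.1], [291, 152, 6, 8, 28])]
(array([ 0.69953154, -0.24078279,  0.07823729]), np.float64(0.028416701219298842))
```

Request:
nudge_tcp([
  [[0,0,0],[0.064,0,0],0],
  [[0,0,0],[0,0,0],0],
])

```text
clock: 3.32
position: [0.6575, -0.1999, 0.0963]
tcp_rot: [-3.141, 0.0, -0.0]
wrist_force: [-0.4, 0.6, -0.3]
opening: 0.0002
grasp_force: 0.1
```

Request:
nudge_tcp([
  [[0,0,0],[0.08,0,0],0],
  [[0,0,0],[0,0,0],0],
])

```text
clock: 3.58
position: [0.6597, -0.1997, 0.0958]
tcp_rot: [-3.141, 0.006, 0.0]
wrist_force: [-8.2, 0.0, 4.1]
opening: 0.0001
grasp_force: 4.0
```

In the tool's units: -0.06 m is -0.96, -0.054 m is -0.864.

Request:
nudge_tcp([
  [[0,0,0],[-0.64,0,0],0],
  [[0,0,0],[0,0,-0.96],0],
  [[0,0,0],[0,0,-0.96],0],
  [[0,0,0],[0,0,-0.96],0.085],
  [[0,0,0],[0,0,-0.96],0.085],
  [[0,0,0],[0.608,-0.8,0],0.085],
  [[0,0,0],[0,-0.8,0],0.085],
  [[0,0,0],[0,-0.8,0],0.085],
  [[0,0,0],[0,-0.864,0],0.085],
  [[0,0,0],[0,0,0],0.085],
])

```text
clock: 4.82
position: [0.6604, 0.008, 0.3365]
tcp_rot: [-3.14, -0.0, 0.005]
wrist_force: [0.4, -0.6, 0.4]
opening: 0.0852
grasp_force: 0.0
```

```bash
python3 - <<'E'
from h import *
t=env.get_image('top'); s=env.get_image('side'); c=env.get_calibration('wrist'); w=env.get_image('wrist')
bs=blobs(s,(45,80,40),(85,255,255),(270,150,335,190),8)[0];print(bs)
print(plane('side',*bs[0][0],.1))
print(c, blobs(w,(0,120,60),(8,255,255),None,60)[0])
cv2.imwrite('pics/w1.png',w)
cv2.imwrite('pics/t1.png',t)
E
```

```text
[([292.7, 155.6], [291, 152, 5, 8, 29])]
[ 0.67991094 -0.20452155  0.1       ]
{'fx': 309.70691628693146, 'fy': 309.70691628693146, 'cx': 322.0018411335248, 'cy': 198.6974602858605, 'xyz': array([0.73813652, 0.00457619, 0.47982062]), 'rotation': array([ 2.83973596e+00, -1.24077507e-03, -1.56985107e+00])} [([321.3, 208.4], [306, 179, 32, 60, 1545]), ([279.9, 300.8], [262, 295, 38, 13, 413])]
```

View pics/w1.png

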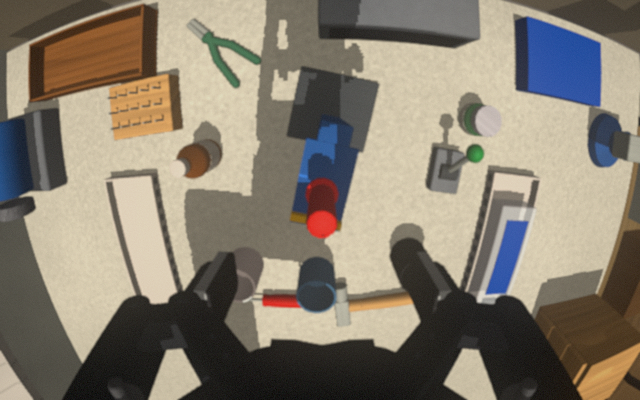

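Wrist view: handle top at (322,223), ball at (475,153) leaning away, hanger fork running from (300,222) up to (335,130).

```bash
python3 - <<'E'
from h import *
w=cv2.imread('pics/w1.png')
h=cv2.cvtColor(w,cv2.COLOR_BGR2HSV)
m=cv2.inRange(h,(0,150,170),(8,255,255)); m[:,:300]=0; m[:,345:]=0
c=cv2.findContours(m,0,2)[0]; c=max(c,key=cv2.contourArea); print(cv2.minEnclosingCircle(c))
print('handle',plane('wrist',322,223,.285)); print('ball',plane('wrist',475,153,.101))
for p in((307,67),(380,84),(360,152),(289,135)): print('plate',plane('wrist',*p,.008))
for z,p in((.215,(299,219)),(.215,(332,229)),(.207,(356,150)),(.207,(306,140)),(.207,(349,132)),(.207,(318,116))): print('fork',plane('wrist',*p,z))
E
```

```text
((321.5, 224.5), 14.714038848876953)
handle [0.66029291 0.00334598 0.285     ]
ball [ 0.684226   -0.20210308  0.101     ]
plate [0.79679679 0.02527877 0.008     ]
plate [ 0.77248985 -0.08460541  0.008     ]
plate [ 0.66664489 -0.05563933  0.008     ]
plate [0.69301584 0.05329382 0.008     ]
fork [0.63623011 0.02435687 0.215     ]
fork [ 0.6262846  -0.00599962  0.215     ]
fork [ 0.69858544 -0.02702918  0.207     ]
fork [0.70743786 0.0173315  0.207     ]
fork [ 0.71463569 -0.02052347  0.207     ]
fork [0.72865192 0.00669851 0.207     ]
```

In the tool's units: 0.004 m is 0.064, -0.001 m is -0.016.

Request:
nudge_tcp([
  [[0,0,0],[-0.016,0.064,0.64],0.085],
  [[0,0,0],[0,0,0.64],0.085],
  [[0,0,0],[0,0,0.32],0.085],
  [[0,0,0],[0,0,0],0.01],
  [[0,0,0],[0,0,0],0.01],
  [[0,0,0],[0,0,0],0.01],
  [[0,0,0],[0,0,0],0.01],
  [[0,0,0],[0,0,0],0.01],
])

```text
clock: 5.98
position: [0.6603, -0.0001, 0.2376]
tcp_rot: [3.141, -0.002, -0.0]
wrist_force: [-0.1, 0.8, 5.2]
opening: 0.0205
grasp_force: 58.5
```

In the tool's units: -0.012 m is -0.192.

Request:
nudge_tcp([
  [[0,0,0],[0,0,-0.192],0.01],
  [[0,0,0],[0,0,-0.192],0.01],
  [[0,0,0],[0,0,0],0.01],
  [[0,0,0],[0,0,0],0.01],
])

```text
clock: 6.48
position: [0.6594, -0.0002, 0.2603]
tcp_rot: [-3.141, -0.0, -0.0]
wrist_force: [1.1, 0.3, -1.2]
opening: 0.0207
grasp_force: 58.5
```

```bash
python3 - <<'E'
from h import *
c=env.get_calibration('wrist');w=env.get_image('wrist');s=env.sense();print(s['position'],s['wrist_force'])
cv2.imwrite('pics/w2.png',w[80:280,200:460])
print([p.tolist() for p in [plane('wrist',322,224,.307)]])
s=env.get_image('side'); cv2.imwrite('pics/s2.png',cv2.resize(s[110:230,230:350],None,fx=5,fy=5))
E
```

```text
[ 6.59284539e-01 -1.59594188e-04  2.60023581e-01] [-0.50761543  0.83649085 -0.58586778]
[[0.6979109696806352, 1.2368731247541947e-05, 0.307]]
```

View pics/s2.png

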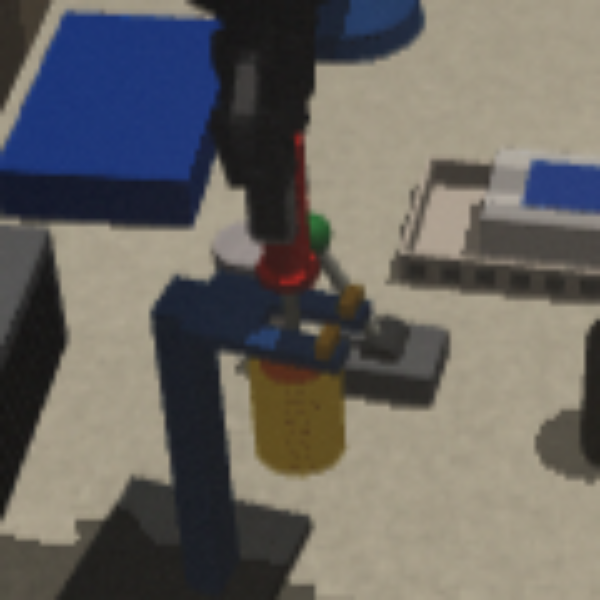

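The side crop shows the brush lifted, with the collar clear above the prongs and lips.

In the tool's units: -0.018 m is -0.288, -0.0043 m is -0.0688.

Request:
nudge_tcp([
  [[0,0,0],[0,-0.048,0],0.01],
  [[0,0,0],[-0.288,-0.0688,0],0.01],
  [[0,0,0],[-0.288,-0.0688,0],0.01],
  [[0,0,0],[0,0,0],0.01],
])

```text
clock: 7.08
position: [0.6223, 0.0119, 0.2601]
tcp_rot: [-3.141, 0.001, 0.0]
wrist_force: [1.0, -0.6, -0.4]
opening: 0.0208
grasp_force: 58.5
```

Request:
nudge_tcp([
  [[0,0,0],[-0.288,-0.0688,0],0.01],
  [[0,0,0],[-0.288,-0.0688,0],0.01],
  [[0,0,0],[-0.16,-0.0352,0],0.01],
  [[0,0,0],[0,0,0],0.01],
  [[0,0,0],[0,0,0],0.01],
])

```text
clock: 7.7
position: [0.5785, 0.022, 0.2605]
tcp_rot: [3.142, -0.001, -0.0]
wrist_force: [-0.1, 0.0, -1.4]
opening: 0.0207
grasp_force: 58.5
```

```bash
python3 - <<'E'
from h import *
t=env.get_image('top'); s=env.get_image('side'); cv2.imwrite('pics/t3.png',t)
cv2.imwrite('pics/s3.png',cv2.resize(s[110:310,220:420],None,fx=3,fy=3))
E
```

```text
(no output)
```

View pics/s3.png

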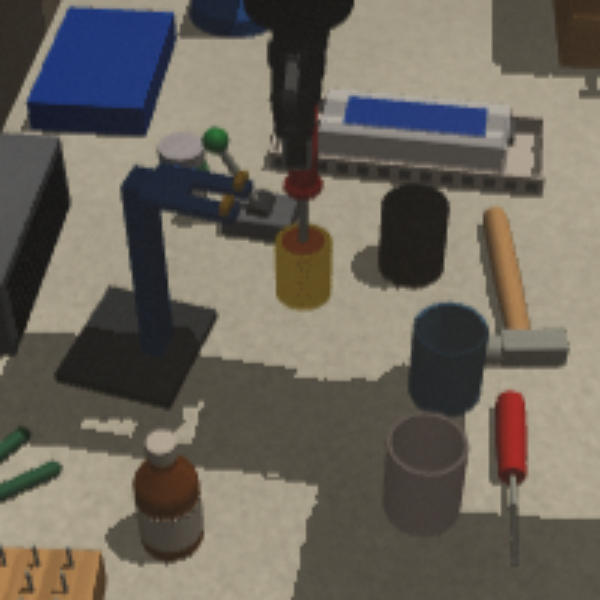

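Brush is clear of the fork, head down; cups unmoved (white rim at side (361,259)). On to the white cup.

In the tool's units: -0.0377 m is -0.6032, -0.037 m is -0.592.

Request:
nudge_tcp([
  [[0,0,0],[-0.592,-0.6032,0],0.01],
  [[0,0,0],[-0.592,-0.6032,0],0.01],
  [[0,0,0],[-0.6,-0.6016,0],0.01],
  [[0,0,0],[0,0,0],0.01],
  [[0,0,0],[0,0,0],0.01],
])

```text
clock: 8.43
position: [0.4671, 0.1352, 0.2607]
tcp_rot: [3.141, -0.002, 0.0]
wrist_force: [0.5, -0.4, -1.6]
opening: 0.0208
grasp_force: 59.0
```

```bash
python3 - <<'E'
from h import *
c=env.get_calibration('wrist'); w=env.get_image('wrist'); s=env.get_image('side')
a=cv2.resize(w[200:400,200:460],None,fx=3,fy=3)[:, :780]; b=cv2.resize(s[180:320,270:450],None,fx=3,fy=3)
cv2.imwrite('pics/s4.png',b); cv2.imwrite('pics/w4.png',w)
E
```

```text
(no output)
```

View pics/s4.png

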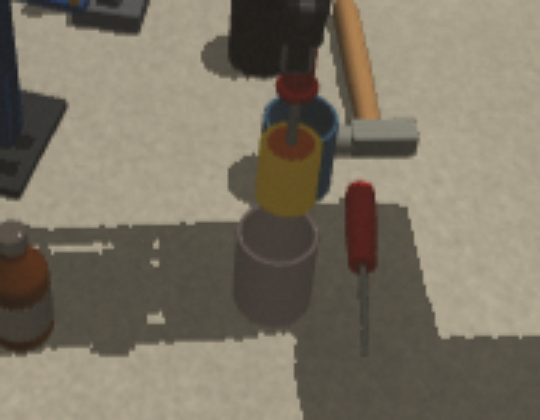

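The side crop shows the head above the white cup, slightly right of the cup's axis. I'll check this numerically.

```bash
python3 - <<'E'
from h import *
f=lambda x,y:(270+x/3,180+y/3)
for n,p in(('collar',(.467,.135,.23)),('tip',(.467,.135,.118)),('rim',(.467,.135,.08)),('rim+5',(.472,.135,.08)),('base',(.467,.135,.0))):
    u,v=proj('side',p); print(n,(u-270)*3,(v-180)*3)
print(plane('side',*f(277,238),.08),plane('side',*f(273,300),0))
# white ring in top image
t=cv2.imread('pics/t3.png'); h=cv2.cvtColor(t,cv2.COLOR_BGR2HSV)
cv2.imwrite('pics/t3c.png',cv2.resize(t[225:285,235:415],None,fx=4.4,fy=4.4,interpolation=cv2.INTER_CUBIC))
E
```

```text
collar 292.2905160020497 87.95362127497174
tip 281.35756966193236 194.3253291425218
rim 278.0375435097135 226.62740408096482
rim+5 271.5717233227887 226.1617664390301
base 271.5945742648703 289.3140414238424
[0.4675493  0.14628205 0.08      ] [4.65591957e-01 1.45517722e-01 1.11022302e-16]
```

View pics/t3c.png

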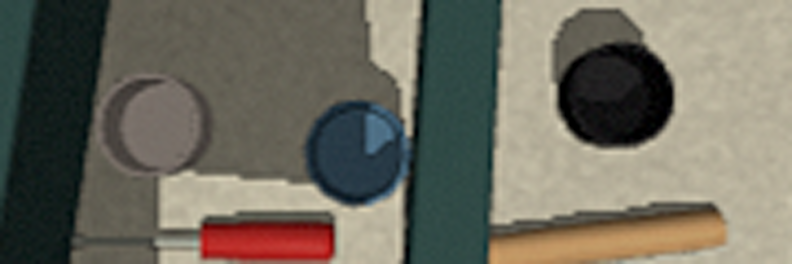

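```bash
python3 - <<'E'
from h import *
f=lambda x,y:(270+x/3,180+y/3)
print('near base',plane('side',*f(273,327),0)); print('far rim',plane('side',*f(277,204),.08))
t=cv2.imread('pics/t3.png')
u,v=235+157/4.4,225+124.5/4.4
print('top rim',plane('top',u,v,.08),'edges',plane('top',235+103/4.4,v,.08)[1],plane('top',235+211/4.4,v,.08)[1])
print(proj('top',(.467,.135,.08)),proj('top',(.467,.146,.08)))
w=cv2.imread('pics/w4.png'); cv2.imwrite('pics/w4c.png',cv2.resize(w[180:340,220:420],None,fx=4,fy=3.7))
E
```

```text
near base [0.46494484 0.17164803 0.        ]
far rim [0.46831322 0.11219042 0.08      ]
top rim [0.46720127 0.13137237 0.08      ] edges 0.16393265508224167 0.09883619158768292
(np.float64(269.3126241610701), np.float64(253.37272530910735)) (np.float64(265.1656359037534), np.float64(253.37457776514628))
```

View pics/w4c.png

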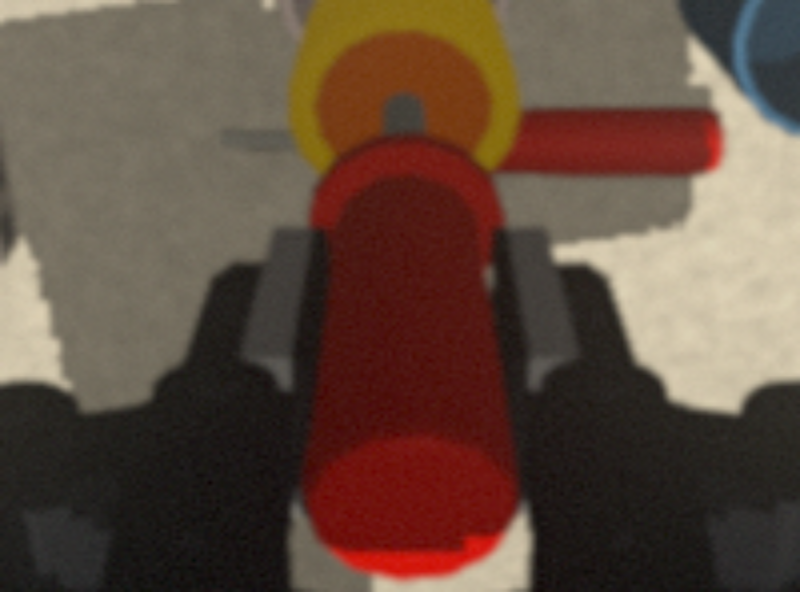

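Wrist crop: cup rim visible symmetrically left and right of the head, so y is aligned; I'll shift x by +4 mm and go down.

In the tool's units: 0.004 m is 0.064, -0.001 m is -0.016.

Request:
nudge_tcp([
  [[0,0,0],[0.064,-0.016,0.32],0.01],
  [[0,0,0],[0,0,0.32],0.01],
  [[0,0,0],[0,0,0.24],0.01],
  [[0,0,0],[0,0,0],0.01],
])

```text
clock: 9.02
position: [0.4696, 0.1356, 0.2042]
tcp_rot: [3.141, 0.003, -0.001]
wrist_force: [0.6, -0.3, -0.5]
opening: 0.0205
grasp_force: 59.0
```

Request:
nudge_tcp([
  [[0,0,0],[0,0,0.24],0.01],
  [[0,0,0],[0,0,0.24],0.01],
  [[0,0,0],[0,0,0.24],0.01],
  [[0,0,0],[0,0,0],0.01],
  [[0,0,0],[0,0,0],0.01],
])

```text
clock: 9.65
position: [0.4702, 0.1364, 0.1604]
tcp_rot: [-3.141, -0.0, -0.0]
wrist_force: [-0.1, -0.4, -1.4]
opening: 0.0204
grasp_force: 59.0
```

In the tool's units: 0.009 m is 0.144.

Request:
nudge_tcp([
  [[0,0,0],[0,0,0.144],0.01],
  [[0,0,0],[0,0,0],0.01],
  [[0,0,0],[0,0,0],0.01],
])

```text
clock: 10.02
position: [0.47, 0.1363, 0.1514]
tcp_rot: [-3.141, 0.0, -0.0]
wrist_force: [0.2, 0.1, -1.2]
opening: 0.0208
grasp_force: 59.0
```

Request:
nudge_tcp([
  [[0,0,0],[0,0,0.048],0.01],
  [[0,0,0],[0,0,0],0.01],
  [[0,0,0],[0,0,0],0.01],
])

```text
clock: 10.4
position: [0.4704, 0.1364, 0.1486]
tcp_rot: [-3.141, -0.001, -0.0]
wrist_force: [-1.1, 0.9, 2.5]
opening: 0.0207
grasp_force: 59.3
```

In the tool's units: -0.027 m is -0.432, 0.022 m is 0.352.

Request:
nudge_tcp([
  [[0,0,0],[0,0,0.016],0.01],
  [[0,0,0],[0,0,0],0.01],
  [[0,0,0],[0,0,-0.432],0.01],
  [[0,0,0],[0,0,-0.432],0.01],
  [[0,0,0],[0,0,0],0.01],
  [[0,0,0],[0,0,0],0.01],
  [[0,0,0],[0,0,0.352],0.01],
  [[0,0,0],[0,0,0.352],0.01],
  [[0,0,0],[0,0,0.16],0.01],
  [[0,0,0],[0,0,0],0.01],
])

```text
clock: 11.65
position: [0.4708, 0.1368, 0.1474]
tcp_rot: [-3.14, -0.001, -0.001]
wrist_force: [-0.2, 1.7, 4.6]
opening: 0.0205
grasp_force: 59.3
```

Request:
nudge_tcp([
  [[0,0,0],[0,0,0.024],0.01],
  [[0,0,0],[0,0,0],0.01],
  [[0,0,0],[0,0,0],0.01],
])

```text
clock: 12.02
position: [0.4715, 0.1369, 0.1473]
tcp_rot: [-3.14, -0.003, -0.0]
wrist_force: [-1.4, 1.2, 17.0]
opening: 0.0209
grasp_force: 61.0
```

In the tool's units: -0.017 m is -0.272, -0.042 m is -0.672.

Request:
nudge_tcp([
  [[0,0,0],[0,0,-0.48],0.01],
  [[0,0,0],[0,0,-0.672],0.01],
  [[0,0,0],[0,0,-0.672],0.01],
  [[0,0,0],[-0.272,0.656,0],0.01],
  [[0,0,0],[0,0.672,0],0.01],
  [[0,0,0],[0,0.672,0],0.01],
  [[0,0,0],[0,0,0],0.01],
  [[0,0,0],[0,0,0],0.01],
])

```text
clock: 13.02
position: [0.4525, 0.0116, 0.2592]
tcp_rot: [-3.141, 0.001, -0.001]
wrist_force: [-0.4, 0.1, -1.0]
opening: 0.0208
grasp_force: 59.4
```

```bash
python3 - <<'E'
from h import *
w=env.get_image('wrist'); s=env.get_image('side'); cv2.imwrite('pics/t5.png',env.get_image('top'))
a=cv2.resize(w[130:290,220:420],None,fx=2,fy=2.6); b=cv2.resize(s[160:300,300:430],None,fx=3,fy=3)[:416]
cv2.imwrite('pics/m5.png',np.hstack([a,b]))
E
```

```text
(no output)
```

View pics/m5.png

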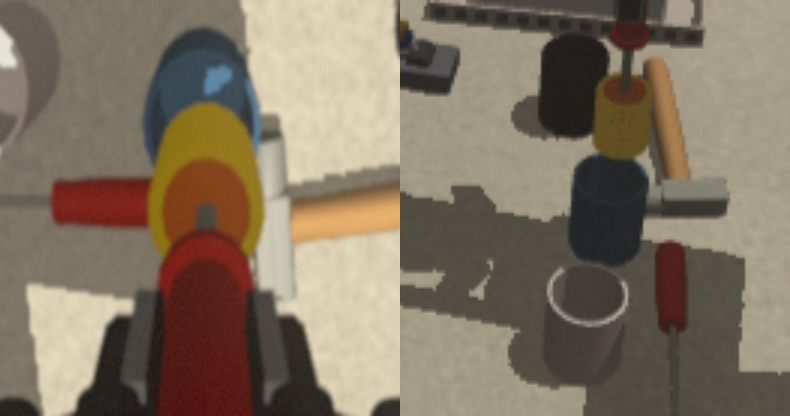

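Left (wrist): blue cup centred under the head (202 vs 206). Right (side): head about 6 mm towards the robot from the cup axis; the white cup still stands upright.

In the tool's units: 0.005 m is 0.08, 0.02 m is 0.32.

Request:
nudge_tcp([
  [[0,0,0],[0.08,0,0.32],0.01],
  [[0,0,0],[0,0,0.32],0.01],
  [[0,0,0],[0,0,0.32],0.01],
  [[0,0,0],[0,0,0.32],0.01],
  [[0,0,0],[0,0,0.32],0.01],
  [[0,0,0],[0,0,0],0.01],
  [[0,0,0],[0,0,0],0.01],
])

```text
clock: 14.05
position: [0.4585, 0.0117, 0.1604]
tcp_rot: [-3.142, -0.001, 0.001]
wrist_force: [1.0, -0.7, -0.5]
opening: 0.0204
grasp_force: 59.3
```

Request:
nudge_tcp([
  [[0,0,0],[0,0,0.16],0.01],
  [[0,0,0],[0,0,0],0.01],
  [[0,0,0],[0,0,0],0.01],
])

```text
clock: 14.42
position: [0.458, 0.0113, 0.1499]
tcp_rot: [-3.142, -0.0, -0.0]
wrist_force: [-0.6, 0.2, -0.4]
opening: 0.0209
grasp_force: 59.3
```

In the tool's units: 0.003 m is 0.048.

Request:
nudge_tcp([
  [[0,0,0],[0,0,0.048],0.01],
  [[0,0,0],[0,0,0],0.01],
  [[0,0,0],[0,0,0],0.01],
])

```text
clock: 14.8
position: [0.4586, 0.0111, 0.1474]
tcp_rot: [3.141, -0.001, -0.0]
wrist_force: [-1.4, -1.0, 5.5]
opening: 0.0207
grasp_force: 60.2
```

Request:
nudge_tcp([
  [[0,0,0],[0,0,-0.416],0.01],
  [[0,0,0],[0,0,-0.416],0.01],
  [[0,0,0],[0,0,0],0.01],
  [[0,0,0],[0,0,0],0.01],
  [[0,0,0],[0,0,0.352],0.01],
  [[0,0,0],[0,0,0.352],0.01],
  [[0,0,0],[0,0,0.128],0.01],
  [[0,0,0],[0,0,0],0.01],
  [[0,0,0],[0,0,0],0.01],
])

```text
clock: 15.92
position: [0.4586, 0.0114, 0.147]
tcp_rot: [-3.141, -0.001, -0.0]
wrist_force: [0.2, 0.5, 5.2]
opening: 0.0207
grasp_force: 59.9
```

Request:
nudge_tcp([
  [[0,0,0],[0,0,-0.48],0.01],
  [[0,0,0],[0,0,-0.672],0.01],
  [[0,0,0],[0,0,-0.656],0.01],
  [[0,0,0],[0.16,0.64,0],0.01],
  [[0,0,0],[0.16,0.64,0],0.01],
  [[0,0,0],[0.16,0.64,0],0.01],
  [[0,0,0],[0.016,0.608,0],0.01],
  [[0,0,0],[0,0,0],0.01],
  [[0,0,0],[0,0,0],0.01],
])

```text
clock: 17.05
position: [0.4883, -0.1461, 0.259]
tcp_rot: [-3.14, 0.002, -0.001]
wrist_force: [-0.3, 0.0, -1.4]
opening: 0.0209
grasp_force: 59.4
```

```bash
python3 - <<'E'
from h import *
w=env.get_image('wrist'); s=env.get_image('side'); t=env.get_image('top'); cv2.imwrite('pics/t6.png',t); cv2.imwrite('pics/s6.png',s)
a=cv2.resize(w[130:290,220:420],None,fx=2,fy=2.6); b=cv2.resize(s[140:300,300:430],None,fx=3,fy=3)[:416]
cv2.imwrite('pics/m6.png',np.hstack([a,b]))
E
```

```text
(no output)
```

View pics/m6.png

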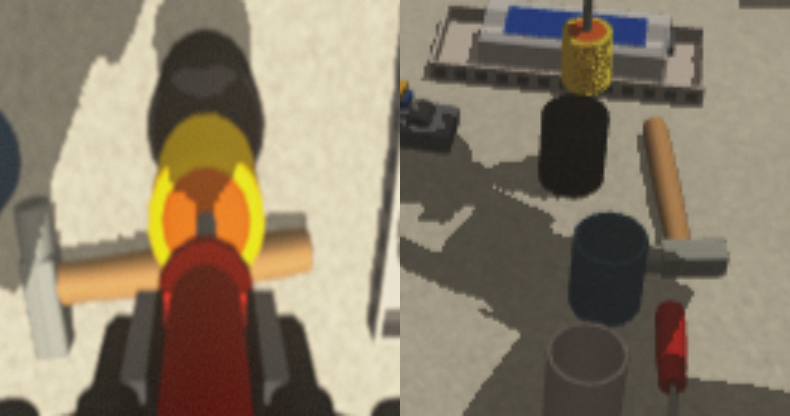

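Black cup centred left-right under the head (206 vs 207 in the wrist crop). The side crop shows the head about 8–9 mm short in x.

In the tool's units: 0.008 m is 0.128, 0.02 m is 0.32.

Request:
nudge_tcp([
  [[0,0,0],[0.128,0,0.32],0.01],
  [[0,0,0],[0,0,0.32],0.01],
  [[0,0,0],[0,0,0.32],0.01],
  [[0,0,0],[0,0,0.32],0.01],
  [[0,0,0],[0,0,0.32],0.01],
  [[0,0,0],[0,0,0],0.01],
  [[0,0,0],[0,0,0],0.01],
])

```text
clock: 18.08
position: [0.4974, -0.1464, 0.1605]
tcp_rot: [3.141, -0.001, 0.001]
wrist_force: [0.8, -0.3, -1.6]
opening: 0.0204
grasp_force: 59.4
```

Request:
nudge_tcp([
  [[0,0,0],[0,0,0.16],0.01],
  [[0,0,0],[0,0,0.032],0.01],
  [[0,0,0],[0,0,0],0.01],
  [[0,0,0],[0,0,0],0.01],
])

```text
clock: 18.58
position: [0.4971, -0.1468, 0.148]
tcp_rot: [3.142, -0.0, -0.0]
wrist_force: [0.4, 1.2, -0.6]
opening: 0.0208
grasp_force: 59.4
```

Request:
nudge_tcp([
  [[0,0,0],[0,0,0.024],0.01],
  [[0,0,0],[0,0,0],0.01],
  [[0,0,0],[0,0,0],0.01],
])

```text
clock: 18.95
position: [0.4975, -0.147, 0.147]
tcp_rot: [3.141, -0.001, -0.0]
wrist_force: [-0.2, -0.6, 5.8]
opening: 0.0207
grasp_force: 60.2
```

Request:
nudge_tcp([
  [[0,0,0],[0,0,-0.416],0.01],
  [[0,0,0],[0,0,-0.416],0.01],
  [[0,0,0],[0,0,0],0.01],
  [[0,0,0],[0,0,0],0.01],
  [[0,0,0],[0,0,0.352],0.01],
  [[0,0,0],[0,0,0.352],0.01],
  [[0,0,0],[0,0,0.136],0.01],
  [[0,0,0],[0,0,0],0.01],
  [[0,0,0],[0,0,0],0.01],
])

```text
clock: 20.08
position: [0.4977, -0.1465, 0.1464]
tcp_rot: [-3.141, -0.001, -0.001]
wrist_force: [-0.4, 1.2, 10.1]
opening: 0.0209
grasp_force: 60.5
```

Units first: shifts go in shares of 62.5 mm and turns go in units of 0.1 rad. So -0.042 m is -0.672, -0.03 m is -0.48.

Request:
nudge_tcp([
  [[0,0,0],[0,0,-0.48],0.01],
  [[0,0,0],[0,0,-0.672],0.01],
  [[0,0,0],[0,0,-0.672],0.01],
  [[0,0,0],[0.32,-0.672,0],0.01],
  [[0,0,0],[0.32,-0.672,0],0.01],
  [[0,0,0],[0.32,-0.672,0],0.01],
  [[0,0,0],[0.32,-0.672,0],0.01],
  [[0,0,0],[0,0,0],0.01],
  [[0,0,0],[0,0,0],0.01],
])

```text
clock: 21.2
position: [0.5762, 0.0211, 0.2589]
tcp_rot: [3.141, 0.002, 0.001]
wrist_force: [-0.4, 0.3, -1.1]
opening: 0.0206
grasp_force: 59.4
```

```bash
python3 - <<'E'
from h import *
w=env.get_image('wrist'); cv2.imwrite('pics/w7.png',cv2.resize(w[80:280,220:420],None,fx=3,fy=3)); s=env.get_image('side'); cv2.imwrite('pics/s7.png',s)
print(env.sense()['position'])
E
```

```text
[0.57624083 0.02036416 0.25929255]
```

View pics/w7.png

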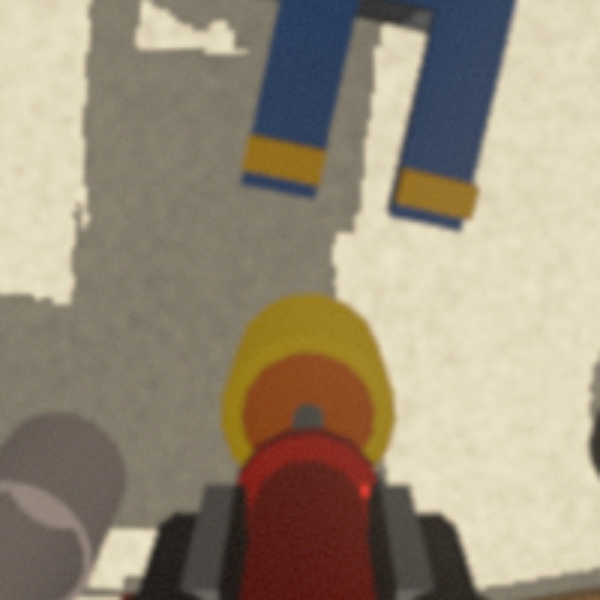

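Wrist crop: slot between prongs runs from about (355,202) near to (394,8) far; lips at (285,160) and (436,195).

```bash
python3 - <<'E'
from h import *
f=lambda x,y:(220+x/3,80+y/3)
P=lambda p,z=.207:plane('wrist',*f(*p),z)
a,b=P((355,202)),P((394,8)); print(a,b,np.degrees(np.arctan2(b[1]-a[1],b[0]-a[0])))
L=[((355,5),(327,140)),((433,10),(397,205)),((278,20),(254,140)),((510,10),(470,185))]
for p,q in L:
    u,v=P(q),P(p); d=v-u; print(u.round(4),np.degrees(np.arctan2(d[1],d[0])))
l1,l2=P((285,160),.215),P((436,195),.215); print('lips',l1,l2,(l1+l2)/2)
print('collar',P((307,495),.237), 'head top', P((308,420),.178))
E
```

```text
[0.62693093 0.01001011 0.207     ] [0.66814484 0.00213229 0.207     ] -10.821260287514
[0.6401 0.016  0.207 ] -11.410608357362063
[0.6263 0.0011 0.207 ] -9.657756776489032
[0.6402 0.0313 0.207 ] -11.508688900489691
[ 0.6309 -0.0146  0.207 ] -11.741598260479934
lips [0.6366329  0.02460779 0.215     ] [ 0.62963888 -0.006121    0.215     ] [0.63313589 0.00924339 0.215     ]
collar [0.57340043 0.02029242 0.237     ] head top [0.56630711 0.01992835 0.178     ]
```

Request:
nudge_tcp([
  [[0,0,0],[0.2752,0.0544,0],0.01],
  [[0,0,0],[0.2752,0.0544,0],0.01],
  [[0,0,0],[0,0,0],0.01],
])

```text
clock: 21.68
position: [0.6132, 0.0132, 0.2598]
tcp_rot: [3.141, -0.001, -0.002]
wrist_force: [0.5, 0.2, -0.7]
opening: 0.0212
grasp_force: 59.4
```

Request:
nudge_tcp([
  [[0,0,0],[0.2752,0.0544,0],0.01],
  [[0,0,0],[0.2752,0.0544,0],0.01],
  [[0,0,0],[0.2752,0.0544,0],0.01],
  [[0,0,0],[0,0,0],0.01],
  [[0,0,0],[0,0,0],0.01],
])

```text
clock: 22.3
position: [0.662, 0.0042, 0.2596]
tcp_rot: [-3.141, 0.001, -0.0]
wrist_force: [0.4, -0.2, -0.1]
opening: 0.0208
grasp_force: 59.4
```

```bash
python3 - <<'E'
from h import *
s=env.get_image('side'); cv2.imwrite('pics/s8.png',cv2.resize(s[110:230,230:350],None,fx=4,fy=4))
E
```

```text
(no output)
```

View pics/s8.png

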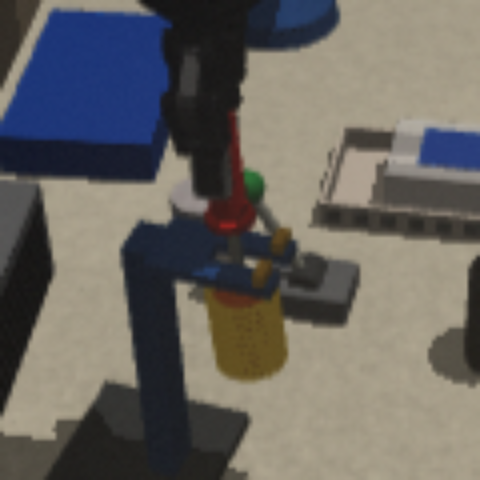

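Brush is back in the slot above the seat, with the collar at the same pixel as at extraction. Lowering and releasing.

In the tool's units: 0.01 m is 0.16, 0.001 m is 0.016.

Request:
nudge_tcp([
  [[0,0,0],[0,0,0.16],0.01],
  [[0,0,0],[0,0,0.16],0.01],
  [[0,0,0],[0,0,0.016],0.01],
  [[0,0,0],[0,0,0],0.01],
  [[0,0,0],[0,0,0],0.01],
])

```text
clock: 22.98
position: [0.6632, 0.0042, 0.2391]
tcp_rot: [-3.142, -0.001, -0.0]
wrist_force: [0.2, -0.4, -2.0]
opening: 0.0205
grasp_force: 59.4
```

Request:
nudge_tcp([
  [[0,0,0],[0,0,0.024],0.01],
  [[0,0,0],[0,0,0],0.01],
  [[0,0,0],[0,0,0],0.01],
])

```text
clock: 23.35
position: [0.663, 0.0042, 0.2374]
tcp_rot: [-3.142, -0.0, -0.0]
wrist_force: [0.4, 0.6, -0.5]
opening: 0.0206
grasp_force: 59.4
```

Open partly (0.05), then fully, rise, and check.

In the tool's units: -0.05 m is -0.8, -0.04 m is -0.64.

Request:
nudge_tcp([
  [[0,0,0],[0,0,0.024],0.01],
  [[0,0,0],[0,0,0],0.01],
  [[0,0,0],[0,0,0],0.04],
  [[0,0,0],[0,0,0],0.06],
  [[0,0,0],[0,0,0],0.07],
  [[0,0,0],[0,0,0],0.07],
  [[0,0,0],[0,0,-0.4],0.07],
  [[0,0,0],[0,0,-0.64],0.07],
  [[0,0,0],[0,0,-0.8],0.085],
  [[0,0,0],[0,0,0],0.085],
])

```text
clock: 24.6
position: [0.6655, 0.004, 0.3562]
tcp_rot: [3.141, -0.009, -0.0]
wrist_force: [-0.4, 0.0, -0.8]
opening: 0.0852
grasp_force: 0.0
```

```bash
python3 - <<'E'
from h import *
s=env.get_image('side'); t=env.get_image('top'); cv2.imwrite('pics/t9.png',t)
for n,im,b in(('side',s,(275,135,300,180)),('t',t,(300,140,335,190))): print(n,blobs(im,(0,120,60),(8,255,255),b)[0])
for b in((270,160,310,215),): print(blobs(s,(18,120,80),(35,255,255),b)[0])
cv2.imwrite('pics/s9.png',s)
E
```

```text
side [([286.7, 149.8], [282, 144, 9, 16, 84]), ([287.4, 172.8], [282, 169, 12, 7, 44])]
t [([318.6, 169.0], [314, 161, 11, 18, 135])]
[([288.7, 200.6], [280, 185, 18, 27, 329])]
```

Brush collar and head pixels match the original ones within 0.5 px, so it hangs as found. Now switch the extractor off from the far side.

```bash
python3 -c "
from h import *
print(plane('top',240+735/4.4,135+100/4,.06))"
```

```text
[ 0.72533964 -0.24230983  0.06      ]
```

Request:
nudge_tcp([
  [[0,0,0],[0.224,0.6624,0],0],
  [[0,0,0],[0.224,0.6624,0],0],
  [[0,0,0],[0.224,0.6624,0],0],
  [[0,0,0],[0.224,0.6624,0],0],
  [[0,0,0],[0.224,0.6624,0],0],
  [[0,0,0],[0,0,0.8],0],
  [[0,0,0],[0,0,0.8],0],
  [[0,0,0],[0,0,0.8],0],
  [[0,0,0],[0,0,0.8],0],
  [[0,0,0],[0,0,0],0],
])

```text
clock: 25.95
position: [0.728, -0.201, 0.1435]
tcp_rot: [-3.137, 0.013, -0.0]
wrist_force: [-0.5, 0.5, 0.1]
opening: -0.0003
grasp_force: 0.0
```

Request:
nudge_tcp([
  [[0,0,0],[0.128,0.016,0],0],
  [[0,0,0],[0,0,0.4],0],
  [[0,0,0],[0,0,0.32],0],
  [[0,0,0],[0,0,0],0],
])

```text
clock: 26.45
position: [0.7404, -0.2035, 0.105]
tcp_rot: [-3.141, 0.002, -0.0]
wrist_force: [-0.8, -0.2, 0.1]
opening: 0.0001
grasp_force: 0.0
```

Request:
nudge_tcp([
  [[0,0,0],[-0.32,-0.016,0],0],
  [[0,0,0],[-0.32,-0.032,0],0],
  [[0,0,0],[-0.32,-0.032,0],0],
  [[0,0,0],[-0.32,-0.032,0],0],
  [[0,0,0],[-0.32,-0.032,0],0],
  [[0,0,0],[-0.192,-0.016,0],0],
  [[0,0,0],[0,0,0],0],
  [[0,0,0],[0,0,0],0],
])

```text
clock: 27.45
position: [0.6376, -0.1944, 0.1199]
tcp_rot: [3.137, -0.02, -0.0]
wrist_force: [-7.2, 11.7, 63.4]
opening: -0.0001
grasp_force: 25.6
```

Request:
nudge_tcp([
  [[0,0,0],[0,0,-0.8],0],
  [[0,0,0],[0,0,-0.48],0],
  [[0,0,0],[0,0,0],0],
])

```text
clock: 27.82
position: [0.6318, -0.1949, 0.1909]
tcp_rot: [3.138, -0.008, -0.0]
wrist_force: [0.8, 0.1, -0.3]
opening: 0.0002
grasp_force: 0.0
```

```bash
python3 - <<'E'
from h import *
s=env.get_image('side'); w=env.get_image('wrist')
bs=blobs(s,(45,80,40),(85,255,255),(270,140,335,190),8)[0];print(bs,[plane('side',*b[0],.108) for b in bs])
cv2.imwrite('pics/m10.png',np.hstack([cv2.resize(w[60:300,160:480],(480,360)),cv2.resize(s[100:220,240:346],None,fx=3,fy=3)]))
E
```

```text
[([311.6, 155.9], [308, 152, 8, 8, 49])] [array([ 0.62342711, -0.19773646,  0.108     ])]
```

View pics/m10.png

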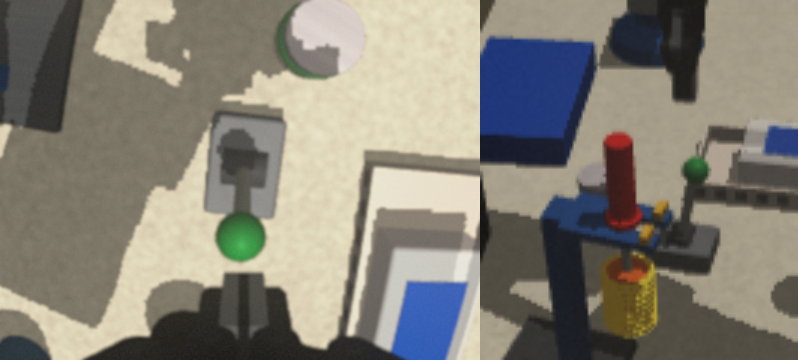

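Wrist/side crop: lever just past upright towards off (ball at wrist (240,237), x≈0.623); the fingers had slid on top. I'll re-approach lower on the far side.

In the tool's units: 0.042 m is 0.672, 0.04 m is 0.64.

Request:
nudge_tcp([
  [[0,0,0],[0.672,0,0],0],
  [[0,0,0],[0,0,0],0],
  [[0,0,0],[0,0,0.64],0],
  [[0,0,0],[0,0,0.64],0],
  [[0,0,0],[0,0,0.4],0],
  [[0,0,0],[0,0,0],0],
  [[0,0,0],[0,0,0],0],
])

```text
clock: 28.8
position: [0.671, -0.1939, 0.0812]
tcp_rot: [-3.142, -0.0, -0.0]
wrist_force: [-0.1, 0.9, 0.1]
opening: 0.0001
grasp_force: 0.0
```

In the tool's units: -0.015 m is -0.24, -0.012 m is -0.192.

Request:
nudge_tcp([
  [[0,0,0],[-0.24,0,0],0],
  [[0,0,0],[-0.24,0,0],0],
  [[0,0,0],[-0.192,0,0],0],
  [[0,0,0],[0,0,0],0],
  [[0,0,0],[0,0,0],0],
])

```text
clock: 29.42
position: [0.6291, -0.1939, 0.0811]
tcp_rot: [3.141, -0.001, -0.0]
wrist_force: [-1.1, -0.5, 0.4]
opening: 0.0002
grasp_force: 0.0
```

Request:
nudge_tcp([
  [[0,0,0],[-0.112,0,0],0],
  [[0,0,0],[0,0,0],0],
  [[0,0,0],[0,0,0],0],
])

```text
clock: 29.8
position: [0.6228, -0.194, 0.081]
tcp_rot: [3.141, -0.001, -0.0]
wrist_force: [3.4, -0.7, 0.5]
opening: -0.0003
grasp_force: 1.3
```

In the tool's units: -0.004 m is -0.064.

Request:
nudge_tcp([
  [[0,0,0],[-0.064,0,0],0],
  [[0,0,0],[0,0,0],0],
  [[0,0,0],[0,0,0],0],
])

```text
clock: 30.18
position: [0.6216, -0.1946, 0.0821]
tcp_rot: [3.14, -0.007, -0.0]
wrist_force: [8.8, -0.7, 0.2]
opening: -0.0003
grasp_force: 3.8
```

Request:
nudge_tcp([
  [[0,0,0],[0.48,0,0],0],
  [[0,0,0],[0,0,-0.8],0.085],
  [[0,0,0],[0,0,-0.8],0.085],
  [[0,0,0],[0,0,-0.8],0.085],
  [[0,0,0],[0,0,0],0.085],
])

```text
clock: 30.8
position: [0.6499, -0.1947, 0.2357]
tcp_rot: [3.139, -0.007, -0.0]
wrist_force: [-0.0, -0.4, 0.0]
opening: 0.0722
grasp_force: 0.0
```

```bash
python3 - <<'E'
from h import *
s=env.get_image('side'); t=env.get_image('top'); cv2.imwrite('pics/t11.png',t); cv2.imwrite('pics/s11.png',s)
bs=blobs(s,(45,80,40),(85,255,255),(290,140,335,190),8)[0];print(bs,[plane('side',*b[0],.102) for b in bs])
w=env.get_image('wrist'); cv2.imwrite('pics/w11.png',w)
# white/blue rims vs earlier frames
for n in('t6','t11'):
    a=cv2.imread(f'pics/{n}.png'); b=cv2.imread('pics/t0.png') if 0 else cv2.imread('pics/top0.png')
a0,a1=cv2.imread('pics/s6.png')[200:310,330:410],s[200:310,330:410]
print('cup area diff',np.abs(a0.astype(int)-a1).mean())
E
```

```text
[([320.5, 159.4], [317, 156, 8, 8, 47])] [array([ 0.59699936, -0.19146437,  0.102     ])]
cup area diff 17.701401515151517
```

Extractor is fully off (ball back at its original side pixel). I've used up my picture views, so from here on I'll locate the cups numerically.

```bash
cat >> h.py <<'E'
def cups(n,im):
    out={}
    h=cv2.cvtColor(im,cv2.COLOR_BGR2HSV); b=(235,215,415,285) if n=='top' else (330,150,420,310)
    for k,lo,hi in(('black',(0,0,0),(180,255,45)),('blue',(98,90,35),(118,255,255)),):
        bl=[x for x in blobs(im,lo,hi,b,80)[0]]
        out[k]=[(x[0],x[1]) for x in bl]
    g=cv2.resize(cv2.cvtColor(im,cv2.COLOR_BGR2GRAY)[b[1]:b[3],b[0]:b[2]],None,fx=4,fy=4,interpolation=cv2.INTER_CUBIC)
    c=cv2.HoughCircles(g,cv2.HOUGH_GRADIENT,1.5,80,param1=120,param2=35,minRadius=42,maxRadius=58)
    if n=='top' and c is not None: out['hough']=[(round(b[0]+x/4,1),round(b[1]+y/4,1),round(r/4,1),plane('top',b[0]+x/4,b[1]+y/4,.08)[:2].round(4).tolist()) for x,y,r in c[0]]
    return out
E
python3 - <<'E'
from h import *
for f in('top0','t3','t6','t11'): print(f,cups('top',cv2.imread(f'pics/{f}.png')))
for f in('side0','s6','s11'): print(f,cups('side',cv2.imread(f'pics/{f}.png')))
E
```

```text
top0 {'black': [([374.5, 246.4], [362, 235, 26, 24, 500])], 'blue': [([315.7, 259.1], [305, 248, 23, 24, 415])], 'hough': [(np.float32(268.6), np.float32(253.4), np.float32(12.2), [0.4668, 0.137]), (np.float32(375.8), np.float32(247.1), np.float32(12.2), [0.4834, -0.1469]), (np.float32(316.2), np.float32(260.2), np.float32(11.2), [0.4491, 0.0108])]}
t3 {'black': [([247.1, 249.6], [235, 215, 26, 70, 1167]), ([329.3, 251.8], [327, 215, 6, 70, 96]), ([374.5, 246.2], [362, 235, 26, 23, 479])], 'blue': [([316.0, 259.1], [305, 248, 24, 23, 418])], 'hough': [(np.float32(315.4), np.float32(260.6), np.float32(11.0), [0.4481, 0.0128]), (np.float32(374.7), np.float32(246.3), np.float32(13.0), [0.4854, -0.144])]}
t6 {'black': [([381.0, 248.1], [362, 215, 41, 70, 1141]), ([409.9, 256.8], [405, 251, 10, 11, 84])], 'blue': [([315.7, 259.2], [305, 248, 23, 23, 411])], 'hough': [(np.float32(315.8), np.float32(259.8), np.float32(11.8), [0.4501, 0.0118]), (np.float32(268.9), np.float32(254.6), np.float32(11.4), [0.4639, 0.1359])]}
t11 {'black': [([383.5, 253.7], [362, 215, 53, 70, 1293])], 'blue': [([315.7, 259.1], [305, 248, 22, 23, 414])], 'hough': [(np.float32(316.2), np.float32(260.6), np.float32(11.4), [0.4481, 0.0108]), (np.float32(268.9), np.float32(253.4), np.float32(11.7), [0.4668, 0.136])]}
side0 {'black': [([357.3, 188.0], [346, 171, 24, 35, 681]), ([371.8, 218.9], [363, 212, 18, 14, 192]), ([364.1, 235.0], [357, 222, 18, 25, 270])], 'blue': [([363.6, 151.3], [335, 150, 47, 5, 147])]}
s6 {'black': [([357.1, 188.0], [346, 171, 23, 35, 666]), ([368.7, 229.6], [356, 211, 26, 38, 759])], 'blue': []}
s11 {'black': [([357.2, 187.9], [346, 171, 23, 34, 661]), ([371.7, 218.8], [363, 212, 18, 14, 191]), ([365.0, 236.1], [356, 222, 21, 26, 332])], 'blue': [([363.6, 151.3], [335, 150, 47, 5, 147])]}
```

In the tool's units: -0.054 m is -0.864, -0.016 m is -0.256.

Request:
nudge_tcp([
  [[0,0,0],[-0.864,-0.256,0],0.085],
  [[0,0,0],[-0.88,-0.256,0],0.085],
  [[0,0,0],[-0.88,-0.256,0],0.085],
  [[0,0,0],[0,0,0.8],0.085],
  [[0,0,0],[0,0,0.8],0.085],
  [[0,0,0],[0,0,0],0.085],
  [[0,0,0],[0,0,0],0.085],
])

```text
clock: 31.82
position: [0.484, -0.1458, 0.1311]
tcp_rot: [-3.141, 0.001, -0.0]
wrist_force: [0.7, -0.4, 0.8]
opening: 0.085
grasp_force: 0.0
```

```bash
python3 - <<'E'
from h import *
s=env.get_image('side');w=env.get_image('wrist'); print(cups('side',s)['black'][:1])
print(blobs(w,(0,0,0),(180,255,40),(220,100,420,300),200)[0], proj and [env.sense()['position']])
E
```

```text
[([357.8, 182.2], [346, 150, 23, 56, 834])]
[] [array([ 0.48524068, -0.14629419,  0.13224188])]
```

Request:
nudge_tcp([
  [[0,0,0],[0.032,0,0.48],0.085],
  [[0,0,0],[0,0,0.48],0.085],
  [[0,0,0],[0,0,0.48],0.085],
  [[0,0,0],[0,0,0.16],0.085],
  [[0,0,0],[0,0,0],0.085],
])

```text
clock: 32.55
position: [0.4865, -0.1459, 0.0314]
tcp_rot: [3.141, -0.0, -0.0]
wrist_force: [-0.3, -0.3, -0.1]
opening: 0.0849
grasp_force: 0.0
```

Request:
nudge_tcp([
  [[0,0,0],[0,0,0],0.07],
  [[0,0,0],[0,0,0],0.05],
  [[0,0,0],[0,0,0],0.05],
  [[0,0,0],[0,0,0],0.05],
  [[0,0,0],[0,0,0],0.05],
])

```text
clock: 33.17
position: [0.4871, -0.1462, 0.0324]
tcp_rot: [3.14, -0.003, 0.0]
wrist_force: [-2.2, -0.3, 7.0]
opening: 0.0623
grasp_force: 64.5
```

In the tool's units: 0.024 m is 0.384, -0.05 m is -0.8.

Request:
nudge_tcp([
  [[0,0,0],[0,0,-0.48],0.05],
  [[0,0,0],[0,0,-0.8],0.05],
  [[0,0,0],[0,0,-0.8],0.05],
  [[0,0,0],[0,-0.8,0],0.05],
  [[0,0,0],[0,-0.8,0],0.05],
  [[0,0,0],[0,-0.8,0],0.05],
  [[0,0,0],[0,-0.8,0],0.05],
  [[0,0,0],[0,-0.8,0],0.05],
  [[0,0,0],[0,-0.8,0],0.05],
  [[0,0,0],[0.384,-0.8,0],0.05],
  [[0,0,0],[0.384,-0.8,0],0.05],
  [[0,0,0],[0.384,-0.8,0],0.05],
  [[0,0,0],[0.384,-0.544,0],0.05],
  [[0,0,0],[0,0,0],0.05],
  [[0,0,0],[0,0,0],0.05],
])

```text
clock: 35.05
position: [0.5812, 0.3377, 0.1608]
tcp_rot: [3.141, 0.001, 0.0]
wrist_force: [-0.7, -0.3, -3.1]
opening: 0.0618
grasp_force: 66.7
```

```bash
python3 - <<'E'
from h import *
s=env.get_image('side')
cv2.imwrite('pics/s12.png',s)
# basket corners in side view: predicted from estimate
for p in((.634,.394),(.633,.285),(.348,.274),(.348,.382)): print(np.round(proj('side',(*p,.025)),1))
h=cv2.cvtColor(cv2.imread('pics/side0.png'),cv2.COLOR_BGR2HSV)[300:400,250:440]
m=cv2.inRange(h,(0,0,120),(30,60,255))
n,l,st,c=cv2.connectedComponentsWithStats(m); print([x.tolist() for x in st if x[4]>1500])
i=max(range(1,n),key=lambda i:(st[i][4]>1500)*(abs(st[i][2]-130)<25)); cn=cv2.findContours((l==i).astype('uint8'),0,2)[0][0]; print(st[i],(cv2.boxPoints(cv2.minAreaRect(cn))+[250,300]).round(1).tolist())
E
```

```text
[273.5 368.9]
[283.  319.9]
[415.1 326.2]
[419. 376.]
[[0, 0, 173, 86, 2031], [0, 0, 190, 100, 16969]]
[    0     0   190   100 16969] [[250.0, 399.0], [250.0, 300.0], [439.0, 300.0], [439.0, 399.0]]
```

Request:
nudge_tcp([
  [[0,0,0],[0,0,0.64],0.05],
  [[0,0,0],[0,0,0.64],0.05],
  [[0,0,0],[0,0,0.48],0.05],
  [[0,0,0],[0,0,0.08],0.05],
  [[0,0,0],[0,0,0],0.05],
  [[0,0,0],[0,0,0],0.05],
])

```text
clock: 35.85
position: [0.5833, 0.3386, 0.0477]
tcp_rot: [-3.14, -0.003, -0.0]
wrist_force: [0.4, 0.2, -2.3]
opening: 0.0622
grasp_force: 66.7
```

Request:
nudge_tcp([
  [[0,0,0],[0,0,0.064],0.05],
  [[0,0,0],[0,0,0],0.05],
  [[0,0,0],[0,0,0],0.05],
])

```text
clock: 36.22
position: [0.5821, 0.3384, 0.042]
tcp_rot: [-3.141, -0.0, -0.0]
wrist_force: [-0.7, 0.4, -2.4]
opening: 0.0625
grasp_force: 66.8
```

Request:
nudge_tcp([
  [[0,0,0],[0,0,0.048],0.05],
  [[0,0,0],[0,0,0],0.05],
  [[0,0,0],[0,0,0],0.05],
])

```text
clock: 36.6
position: [0.582, 0.3382, 0.0387]
tcp_rot: [3.142, 0.0, -0.0]
wrist_force: [-0.3, 0.1, -1.6]
opening: 0.0622
grasp_force: 66.8
```

Request:
nudge_tcp([
  [[0,0,0],[0,0,0.032],0.05],
  [[0,0,0],[0,0,0],0.05],
  [[0,0,0],[0,0,0],0.05],
])

```text
clock: 36.98
position: [0.582, 0.3383, 0.0368]
tcp_rot: [-3.142, 0.0, -0.0]
wrist_force: [0.5, 0.3, -2.6]
opening: 0.0622
grasp_force: 66.8
```

Request:
nudge_tcp([
  [[0,0,0],[0,0,0.024],0.05],
  [[0,0,0],[0,0,0],0.05],
  [[0,0,0],[0,0,0],0.05],
])

```text
clock: 37.35
position: [0.5821, 0.3383, 0.0365]
tcp_rot: [-3.141, -0.0, -0.0]
wrist_force: [-2.4, -1.6, 6.0]
opening: 0.0624
grasp_force: 67.5
```

In the tool's units: -0.05 m is -0.8, 0.05 m is 0.8.

Request:
nudge_tcp([
  [[0,0,0],[0,0,0],0.068],
  [[0,0,0],[0,0,0],0.08],
  [[0,0,0],[0,0,0],0.085],
  [[0,0,0],[0,0,0],0.085],
  [[0,0,0],[0,0,-0.64],0.085],
  [[0,0,0],[0,0,-0.8],0.085],
  [[0,0,0],[0,0,-0.8],0.085],
  [[0,0,0],[-0.32,0.8,0],0.085],
  [[0,0,0],[-0.32,0.8,0],0.085],
  [[0,0,0],[0,0,0],0.085],
])

```text
clock: 38.6
position: [0.5397, 0.2353, 0.1752]
tcp_rot: [3.14, 0.003, -0.003]
wrist_force: [0.1, 0.3, 0.3]
opening: 0.0852
grasp_force: 0.0
```

```bash
python3 - <<'E'
from h import *
s=env.get_image('side'); t=env.get_image('top'); cv2.imwrite('pics/s13.png',s); cv2.imwrite('pics/t13.png',t)
print(blobs(s,(0,0,0),(180,255,45),(230,250,420,400),150)[0]); print(proj('side',(.582,.338,.04)),proj('side',(.582,.338,.084)),proj('side',(.582,.338,.004)))
print(blobs(t,(0,0,0),(180,255,45),(175,180,240,310),80)[0],proj('top',(.582,.338,.084)))
print(cups('top',t)); print(cups('side',s))
E
```

```text
[([326.0, 261.9], [318, 250, 19, 28, 357]), ([303.3, 339.5], [287, 317, 32, 47, 1245])]
(np.float64(302.9481205075412), np.float64(341.111527950114)) (np.float64(302.2521289314644), np.float64(329.9377634737447)) (np.float64(303.4823929033127), np.float64(349.6889793471955))
[([199.1, 242.2], [178, 180, 62, 130, 3731])] (np.float64(194.46522040184794), np.float64(210.23368050873978))
{'black': [([241.8, 220.2], [235, 215, 13, 11, 111])], 'blue': [([315.7, 259.1], [305, 248, 22, 23, 415])], 'hough': [(np.float32(316.2), np.float32(259.8), np.float32(11.0), [0.4501, 0.0108]), (np.float32(269.3), np.float32(253.4), np.float32(10.9), [0.4668, 0.135])]}
{'black': [([340.5, 174.1], [330, 150, 26, 53, 1136]), ([337.3, 227.0], [330, 200, 21, 74, 620])], 'blue': [([369.0, 151.6], [354, 150, 28, 5, 113])]}
```

In the tool's units: 0.05 m is 0.8, 0.04 m is 0.64.

Request:
nudge_tcp([
  [[0,0,0],[-0.576,0.8,0],0.085],
  [[0,0,0],[-0.576,0.8,0],0.085],
  [[0,0,0],[0,0,0.64],0.085],
  [[0,0,0],[0,0,0],0.085],
  [[0,0,0],[0,0,0],0.085],
])

```text
clock: 39.33
position: [0.4716, 0.1393, 0.136]
tcp_rot: [-3.141, -0.001, 0.001]
wrist_force: [0.9, 0.1, 0.4]
opening: 0.0846
grasp_force: 0.0
```

Request:
nudge_tcp([
  [[0,0,0],[-0.032,0.048,0.48],0.085],
  [[0,0,0],[0,0,0.48],0.085],
  [[0,0,0],[0,0,0.48],0.085],
  [[0,0,0],[0,0,0.192],0.085],
  [[0,0,0],[0,0,0],0.085],
])

```text
clock: 39.95
position: [0.4687, 0.1358, 0.0334]
tcp_rot: [-3.141, 0.0, 0.0]
wrist_force: [-0.2, -0.6, 1.0]
opening: 0.0852
grasp_force: 0.0
```

Request:
nudge_tcp([
  [[0,0,0],[0,0,0],0.07],
  [[0,0,0],[0,0,0],0.05],
  [[0,0,0],[0,0,0],0.05],
  [[0,0,0],[0,0,0],0.05],
  [[0,0,0],[0,0,0],0.05],
])

```text
clock: 40.58
position: [0.4694, 0.1359, 0.0351]
tcp_rot: [-3.14, -0.003, -0.001]
wrist_force: [-0.7, 3.2, 7.1]
opening: 0.0637
grasp_force: 64.6
```

Request:
nudge_tcp([
  [[0,0,0],[0,0,-0.48],0.05],
  [[0,0,0],[0,0,-0.48],0.05],
  [[0,0,0],[0.08,-0.8,0],0.05],
  [[0,0,0],[0.08,-0.8,0],0.05],
  [[0,0,0],[0.08,-0.8,0],0.05],
  [[0,0,0],[0.08,-0.816,0],0.05],
  [[0,0,0],[0,0,0],0.05],
  [[0,0,0],[0,0,0.48],0.05],
  [[0,0,0],[0,0,0.32],0.05],
  [[0,0,0],[0,0,0],0.05],
  [[0,0,0],[0,0,0],0.05],
])

```text
clock: 41.95
position: [0.4886, 0.336, 0.0443]
tcp_rot: [-3.141, -0.001, -0.001]
wrist_force: [0.1, 0.1, -1.9]
opening: 0.0637
grasp_force: 67.4
```

Request:
nudge_tcp([
  [[0,0,0],[0,0,0.064],0.05],
  [[0,0,0],[0,0,0],0.05],
  [[0,0,0],[0,0,0],0.05],
])

```text
clock: 42.32
position: [0.4882, 0.3364, 0.0397]
tcp_rot: [-3.141, -0.0, -0.0]
wrist_force: [-0.1, -0.9, -2.0]
opening: 0.0639
grasp_force: 67.4
```

In the tool's units: 0.002 m is 0.032.

Request:
nudge_tcp([
  [[0,0,0],[0,0,0.032],0.05],
  [[0,0,0],[0,0,0],0.05],
  [[0,0,0],[0,0,0],0.05],
])

```text
clock: 42.7
position: [0.4882, 0.3365, 0.0391]
tcp_rot: [-3.141, -0.001, -0.0]
wrist_force: [-4.0, -1.9, 11.6]
opening: 0.0634
grasp_force: 68.7
```

Request:
nudge_tcp([
  [[0,0,0],[0,0,0.024],0.05],
  [[0,0,0],[0,0,0],0.05],
  [[0,0,0],[0,0,0],0.05],
])

```text
clock: 43.08
position: [0.4883, 0.3365, 0.039]
tcp_rot: [-3.141, -0.001, 0.0]
wrist_force: [-6.8, -5.0, 26.3]
opening: 0.0638
grasp_force: 69.7
```

Firmly on the floor. I'll relieve the press slightly, release, rise and check.

In the tool's units: -0.05 m is -0.8, 0.05 m is 0.8.

Request:
nudge_tcp([
  [[0,0,0],[0,0,-0.04],0.05],
  [[0,0,0],[0,0,0],0.05],
  [[0,0,0],[0,0,0],0.068],
  [[0,0,0],[0,0,0],0.08],
  [[0,0,0],[0,0,0],0.085],
  [[0,0,0],[0,0,0],0.085],
  [[0,0,0],[0,0,-0.64],0.085],
  [[0,0,0],[0,0,-0.8],0.085],
  [[0,0,0],[0,0,-0.8],0.085],
  [[0,0,0],[0,0.8,0],0.085],
  [[0,0,0],[0,0.8,0],0.085],
  [[0,0,0],[0,0.8,0],0.085],
  [[0,0,0],[0,0,0],0.085],
])

```text
clock: 44.7
position: [0.4876, 0.1835, 0.1783]
tcp_rot: [3.141, 0.001, -0.004]
wrist_force: [-0.7, -0.6, 0.0]
opening: 0.085
grasp_force: 0.0
```

```bash
python3 - <<'E'
from h import *
s=env.get_image('side'); t=env.get_image('top'); cv2.imwrite('pics/s14.png',s); cv2.imwrite('pics/t14.png',t)
print(blobs(s,(0,0,0),(180,255,45),(230,280,420,400),150)[0])
c=cups('top',t); print(c['blue'],c.get('hough'))
g=cv2.GaussianBlur(cv2.cvtColor(s,cv2.COLOR_BGR2GRAY),(3,3),0); g0=cv2.GaussianBlur(cv2.cvtColor(cv2.imread('pics/s13.png'),cv2.COLOR_BGR2GRAY),(3,3),0)
m=(cv2.absdiff(g,g0)>12).astype('uint8')*255; m[:290]=0;m[:,:260]=0;m[:,430:]=0
n,l,st,ce=cv2.connectedComponentsWithStats(m); print([st[i].tolist() for i in range(1,n) if st[i][4]>60])
print([np.round(proj('side',(.488,.3365,z)),1) for z in(.084,.04,.004)])
E
```

```text
[([303.5, 339.6], [288, 317, 32, 47, 1266])]
[([315.7, 259.1], [305, 248, 23, 23, 416])] [(np.float32(315.8), np.float32(260.9), np.float32(10.6), [0.4472, 0.0118])]
[[370, 290, 60, 15, 531], [312, 303, 100, 64, 2134], [260, 310, 43, 28, 621], [415, 334, 15, 12, 105]]
[array([349.9, 333.2]), array([348.9, 344.4]), array([348.1, 352.9])]
```

Request:
nudge_tcp([
  [[0,0,0],[-0.144,0.688,0],0.085],
  [[0,0,0],[-0.144,0.688,0],0.085],
  [[0,0,0],[-0.144,0.688,0],0.085],
  [[0,0,0],[-0.144,0.688,0],0.085],
  [[0,0,0],[0,0,0.64],0.085],
  [[0,0,0],[0,0,0],0.085],
  [[0,0,0],[0,0,0],0.085],
])

```text
clock: 45.68
position: [0.4526, 0.0153, 0.1389]
tcp_rot: [-3.141, -0.0, 0.001]
wrist_force: [-0.3, 0.6, 0.0]
opening: 0.0853
grasp_force: 0.0
```

```bash
python3 - <<'E'
from h import *
a,b=cv2.imread('pics/s14.png'),env.get_image('side'); cv2.imwrite('pics/s15.png',b)
for n,im in(('14',a),('15',b)): print(n,blobs(im,(95,60,20),(120,255,255),(345,205,400,260),60)[0])
E
```

```text
14 []
15 []
```

In the tool's units: 0.0035 m is 0.056, 0.03 m is 0.48.

Request:
nudge_tcp([
  [[0,0,0],[0,0.056,0.48],0.085],
  [[0,0,0],[0,0,0.48],0.085],
  [[0,0,0],[0,0,0.4],0.085],
  [[0,0,0],[0,0,0],0.085],
])

```text
clock: 46.22
position: [0.4517, 0.0115, 0.053]
tcp_rot: [-3.141, 0.002, 0.001]
wrist_force: [0.4, -0.6, -0.1]
opening: 0.0848
grasp_force: 0.0
```

Request:
nudge_tcp([
  [[0,0,0],[0,0,0.32],0.085],
  [[0,0,0],[0,0,0],0.07],
  [[0,0,0],[0,0,0],0.05],
  [[0,0,0],[0,0,0],0.05],
  [[0,0,0],[0,0,0],0.05],
  [[0,0,0],[0,0,0],0.05],
])

```text
clock: 46.98
position: [0.4527, 0.0112, 0.0348]
tcp_rot: [-3.141, -0.002, -0.0]
wrist_force: [-2.1, 3.1, 6.5]
opening: 0.0635
grasp_force: 66.5
```

In the tool's units: -0.046 m is -0.736, -0.03 m is -0.48.

Request:
nudge_tcp([
  [[0,0,0],[0,0,-0.48],0.05],
  [[0,0,0],[0,0,-0.48],0.05],
  [[0,0,0],[-0.1216,-0.736,0],0.05],
  [[0,0,0],[-0.1216,-0.736,0],0.05],
  [[0,0,0],[-0.1216,-0.736,0],0.05],
  [[0,0,0],[-0.1216,-0.736,0],0.05],
  [[0,0,0],[-0.1216,-0.736,0],0.05],
  [[0,0,0],[-0.1216,-0.736,0],0.05],
  [[0,0,0],[-0.1216,-0.736,0],0.05],
  [[0,0,0],[0,0,0],0.05],
  [[0,0,0],[0,0,0.48],0.05],
  [[0,0,0],[0,0,0.32],0.05],
  [[0,0,0],[0,0,0],0.05],
  [[0,0,0],[0,0,0],0.05],
])

```text
clock: 48.72
position: [0.3994, 0.3326, 0.0442]
tcp_rot: [-3.141, -0.001, -0.001]
wrist_force: [0.3, 0.5, -3.1]
opening: 0.0635
grasp_force: 68.0
```

Request:
nudge_tcp([
  [[0,0,0],[0,0,0.048],0.05],
  [[0,0,0],[0,0,0],0.05],
  [[0,0,0],[0,0,0],0.05],
])

```text
clock: 49.1
position: [0.399, 0.3329, 0.0406]
tcp_rot: [-3.141, -0.0, -0.0]
wrist_force: [-0.2, -1.3, -3.7]
opening: 0.0635
grasp_force: 68.0
```

Request:
nudge_tcp([
  [[0,0,0],[0,0,0.032],0.05],
  [[0,0,0],[0,0,0],0.05],
  [[0,0,0],[0,0,0],0.05],
])

```text
clock: 49.48
position: [0.3991, 0.333, 0.0389]
tcp_rot: [-3.141, -0.001, -0.0]
wrist_force: [-0.1, -0.4, 4.8]
opening: 0.0638
grasp_force: 68.5
```

Request:
nudge_tcp([
  [[0,0,0],[0,0,0],0.068],
  [[0,0,0],[0,0,0],0.08],
  [[0,0,0],[0,0,0],0.085],
  [[0,0,0],[0,0,0],0.085],
  [[0,0,0],[0,0,-0.64],0.085],
  [[0,0,0],[0,0,-0.8],0.085],
  [[0,0,0],[0,0,-0.8],0.085],
  [[0,0,0],[0,0.8,-0.48],0.085],
  [[0,0,0],[0,0.8,0],0.085],
  [[0,0,0],[0,0.8,0],0.085],
  [[0,0,0],[0,0.8,0],0.085],
  [[0,0,0],[0,0.8,0],0.085],
  [[0,0,0],[0,0.8,0],0.085],
  [[0,0,0],[0,0,0],0.085],
])

```text
clock: 51.22
position: [0.3988, 0.0301, 0.2084]
tcp_rot: [3.141, -0.0, -0.005]
wrist_force: [-0.5, 0.5, -0.2]
opening: 0.0851
grasp_force: 0.0
```

```bash
python3 - <<'E'
from h import *
s=env.get_image('side'); t=env.get_image('top'); cv2.imwrite('pics/s16.png',s); cv2.imwrite('pics/t16.png',t)
print('black',blobs(s,(0,0,0),(180,255,45),(230,280,430,400),150)[0])
print('blue',blobs(s,(95,50,20),(120,255,255),(340,290,440,400),60)[0],[np.round(proj('side',(.399,.333,z)),1) for z in(.084,.04,.004)])
print('blueT',blobs(t,(95,50,20),(120,255,255),(175,180,240,310),40)[0],np.round(proj('top',(.399,.333,.084)),1))
b=(170,180,240,310); g=cv2.resize(cv2.cvtColor(t,cv2.COLOR_BGR2GRAY)[b[1]:b[3],b[0]:b[2]],None,fx=4,fy=4,interpolation=cv2.INTER_CUBIC)
c=cv2.HoughCircles(g,cv2.HOUGH_GRADIENT,1.5,80,param1=100,param2=28,minRadius=42,maxRadius=56)
print([(plane('top',b[0]+x/4,b[1]+y/4,.084)[:2].round(3).tolist(),r/4) for x,y,r in (c[0] if c is not None else [])])
print('ball',blobs(s,(45,80,40),(85,255,255),(290,140,335,190),8)[0],'collar',blobs(s,(0,120,60),(8,255,255),(275,135,300,180))[0],'head',blobs(s,(18,120,80),(35,255,255),(270,160,310,215))[0])
for n,lo,hi,bx in(('screwdriver',(0,150,60),(8,255,255),(370,230,410,280)),('boxlabel',(105,150,60),(125,255,255),(310,130,410,175))): print(n,blobs(s,lo,hi,bx)[0],blobs(cv2.imread('pics/side0.png'),lo,hi,bx)[0])
E
```

```text
black [([303.4, 339.7], [287, 317, 33, 47, 1269]), ([398.0, 334.4], [385, 324, 26, 23, 419]), ([388.5, 355.8], [377, 338, 29, 31, 443])]
blue [([394.5, 338.7], [380, 322, 33, 30, 282])] [array([395.4, 335.4]), array([392.8, 346.5]), array([390.9, 355. ])]
blueT [([197.5, 279.3], [182, 268, 32, 25, 637])] [193.1 279.6]
[([0.397, 0.331], np.float32(12.525)), ([0.518, 0.334], np.float32(12.525)), ([0.583, 0.334], np.float32(12.9375))]
ball [([320.7, 159.4], [317, 156, 8, 8, 46])] collar [([287.5, 160.1], [281, 144, 13, 32, 222])] head [([300.0, 168.7], [298, 167, 5, 5, 18]), ([295.2, 177.0], [293, 174, 5, 6, 20]), ([289.6, 200.4], [280, 185, 19, 28, 348])]
screwdriver [([390.1, 253.6], [386, 241, 9, 26, 190])] [([390.1, 253.6], [386, 241, 9, 27, 224])]
boxlabel [([358.4, 148.2], [335, 143, 47, 12, 369])] [([355.1, 148.0], [335, 143, 43, 11, 315])]
```

```bash
python3 - <<'E'
from h import *
s,t=[cv2.cvtColor(cv2.imread(f'pics/{n}16.png'),cv2.COLOR_BGR2GRAY) for n in 'st']
s0,t0=[cv2.cvtColor(cv2.imread(f'pics/{n}.png'),cv2.COLOR_BGR2GRAY) for n in('side0','top0')]
for x in np.arange(.36,.63,.006):
    r=[round(float(x),3)]
    for n,a,b in(('top',t,t0),('side',s,s0)):
        for z in(.084,.045):
            u,v=proj(n,(x,.3365+(.032 if n=='side' and z<.08 else 0),z)); p=lambda m:int(cv2.getRectSubPix(m,(3,3),(u,v)).mean()); r+=[p(a),p(b),'|']
    print(*r)
b=(170,180,240,310); g=cv2.resize(t[b[1]:b[3],b[0]:b[2]],None,fx=4,fy=4,interpolation=cv2.INTER_CUBIC)
c=cv2.HoughCircles(g,cv2.HOUGH_GRADIENT,1.5,20,param1=100,param2=18,minRadius=44,maxRadius=52)
print([(plane('top',b[0]+x/4,b[1]+y/4,.084)[:2].round(3).tolist(),round(r/4,1)) for x,y,r in c[0]][:10])
E
```

```text
0.36 88 85 | 127 128 | 113 128 | 89 101 |
0.366 124 153 | 92 170 | 72 90 | 163 177 |
0.372 45 169 | 30 168 | 43 159 | 161 176 |
0.378 28 168 | 34 168 | 36 175 | 86 177 |
0.384 30 168 | 46 168 | 37 175 | 44 176 |
0.39 30 168 | 47 168 | 37 176 | 42 176 |
0.396 31 168 | 46 168 | 37 176 | 41 176 |
0.402 31 168 | 65 168 | 37 174 | 41 176 |
0.408 30 168 | 90 168 | 38 175 | 41 176 |
0.414 34 168 | 90 168 | 38 176 | 40 176 |
0.42 36 168 | 74 169 | 42 175 | 41 176 |
0.426 71 168 | 64 168 | 60 173 | 46 176 |
0.432 128 168 | 84 168 | 125 171 | 80 176 |
0.438 158 168 | 92 168 | 156 171 | 82 176 |
0.444 169 167 | 91 168 | 156 170 | 83 176 |
0.45 174 168 | 101 168 | 157 172 | 83 176 |
0.456 172 168 | 159 168 | 152 166 | 123 176 |
0.462 172 168 | 173 168 | 146 160 | 162 177 |
0.468 172 168 | 171 168 | 142 155 | 163 177 |
0.474 172 167 | 172 168 | 146 159 | 163 177 |
0.48 172 168 | 173 168 | 143 156 | 162 176 |
0.486 170 168 | 153 168 | 143 153 | 161 176 |
0.492 94 168 | 132 167 | 71 153 | 100 176 |
0.498 63 168 | 97 167 | 61 146 | 77 176 |
0.504 67 167 | 100 168 | 62 137 | 72 176 |
0.51 72 167 | 99
[... 400 characters left out ...]
0 176 |
0.57 6 167 | 6 167 | 30 106 | 30 176 |
0.576 7 167 | 12 167 | 30 98 | 29 175 |
0.582 10 167 | 16 167 | 30 93 | 29 175 |
0.588 8 167 | 16 167 | 30 83 | 29 176 |
0.594 4 166 | 18 166 | 30 79 | 29 176 |
0.6 5 166 | 16 167 | 30 79 | 28 176 |
0.606 5 167 | 8 167 | 30 82 | 56 176 |
0.612 51 158 | 17 167 | 45 78 | 82 176 |
0.618 119 127 | 74 164 | 71 80 | 82 175 |
0.624 138 133 | 74 131 | 146 158 | 88 132 |
[([0.398, 0.328], np.float32(11.5)), ([0.518, 0.332], np.float32(11.9)), ([0.583, 0.334], np.float32(12.8)), ([0.403, 0.311], np.float32(12.8)), ([0.573, 0.313], np.float32(11.5)), ([0.513, 0.309], np.float32(11.5)), ([0.593, 0.314], np.float32(11.5)), ([0.589, 0.295], np.float32(12.8))]
```

Blue stands at x≈0.398. White has shifted to x≈0.518 in the basket (rim and wall spans match, so it is upright) and black is at x≈0.583. Brush, lever, box and screwdriver are where they should be, so I'm handing in.

```bash
python3 -c "
from bench import env
print(env.finish_job())"
```

```text
the job is handed in; nothing more can be done
None
```

The job is handed in: all three cups were scrubbed white, blue, then black with the extractor on and stand upright in the left basket, the brush is back in its hanger and the extractor is off; two blemishes are that I viewed 15 pictures instead of 14, and while switching off the fingers rode over the lever's ball and the wrist read 63 N before I redid the push.

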